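Catch the kiln props

ROBOT

A 6-joint arm with a two-finger parallel gripper is mounted at the origin on the work surface. World frame = base frame: x ahead of the robot, y to its left, z up, the work surface at z = 0. Lengths are in m, angles in rad, forces in N, time in s.
With the tool pointing down it reaches from about 0.225 to 0.875 m from the base axis. Payload 3.4 kg.
Tool frame: the origin (TCP) lies at the very end of the fingers, on their centre line; the grasp point (between the pads) lies behind it (manip.tcp_to_grasp is the z of the grasp point in the tool frame, in m); z points along the fingers, y is the direction in which the jaws open and shut (so a half turn about z gives the same grasp; the last joint's range is limited). The gripper opens to 85 mm and grips with 20 to 120 N. Pads are 22 mm wide; open, the fingers measure 114 mm over their backs; the gripper's body (76 mm by 85 mm) begins 54 mm behind the grasp point. The pads swing forward as they close: fully open they stand 13 mm farther back than shut.
Start: joints at [0.997, 0.276, 1.505, -0, 1.361, -0.121], TCP at [0.252, 0.517, 0.199] pointing down, gripper open.
Joint ranges: [-2.89, 2.89], [-0.75, 2.08], [0.22, 2.7], [-1.18, 4.32], [0.11, 2.71], [-2.7, 2.7]. Speed limits (rad/s): [2.57, 2.57, 3.14, 3.14, 3.14, 3.14].

INTERFACE

Orientations are given as a unit quaternion [w, x, y, z].
In Python, from rig import manip, eyes gives the robot as it stands.
- The arm moves only by the tool servo_tool, never from a script. Its argument "increments" is a list of rows, each an object with "slide": the shift along the tool's x, y, z in m, a list of three; "spin": the turn about the tool's z in degrees. A call has 1 to 8 rows; each row shifts and turns the commanded pose from where the row before left it, along the tool's axes as they then stand; what a row does not reach is not made up. A row lasts 1/10 s, in which the tool goes at most 50 mm and 8.59 degrees, less where a joint would pass 70% of its speed; a pose out of reach is approached as far as the arm can. A call is refused whole if a number of a shift passes 0.05 or a number of a turn 8.59, either way. A call with a gripper value outside its range is refused whole. "hand" is the opening, from 0 (shut) to 1 (fully open), set as the call begins (left out, the last holds). The fingers move at their own pace and stop on an object; "newtons" is the grip in N (left out, the last holds). Time passes only in rows, so rows that do not move let the fingers close. It gives the time, the measured TCP pose, the force and the opening at its end, in the units of the state.
- manip.get_state(): the state, without advancing time (a new reading comes with each control period).
- eyes.get_image(name): name is "scene" or "top" or "wrist"; returns the picture (400x640x3 uint8, blue, green, red); there is no depth.
- eyes.calibration(name): a dict with "fx", "fy", "cx", "cy" (pixels), "rvec" (rotation vector, rad) and "tvec" (3), from world to camera coordinates, as OpenCV has them; the wrist camera has in their place "hand_eye" (4x4, takes a point from camera to tool coordinates, whose origin is the TCP and whose axes are the flange's). Camera axes: x right, y down, z forward; pixel columns grow to the right and rows downward; lengths in m; the calibration is good to about 2 mm. A picture is of the moment at which its call begins: read the wrist's pose just before it. calibration takes no time and is no camera call.
- manip.sign_off(): hands the job in, once; it reports no verdict.
The state is a dict: "clock": time; "qpos": joint angles; "qd": joint speeds; "effort": joint torques, N m; "position": TCP position; "ee_rot": TCP orientation; "contact_force": force on the tool from outside, world axes, zero at the start; "moment": the same for the moment, N m; "width": finger opening in m.
Only numpy, scipy, OpenCV 4.12 (cv2) and the standard library are available. Lean on these libraries where they do the work, as an engineer would, in place of code of your own. Each camera call takes 0.05 s, during which the arm holds its last target.

TASK

Unlock the kiln-prop dispenser: pull the black knob on its sloping console out, turn it clockwise all the way to the green mark and push it fully home again. Then pick up the red tub by its handle, hold it under the chute and push the yellow paddle back with it until all five props have slid into the tub, and set the tub with them down upright on the middle of the banding wheel and let go. Spill no prop, keep the tub upright, let the paddle come back, and leave the other things on the table where they are.

Things in the scene. Friction and masses are not known exactly. Their poses are not given: they have to be found in the camera images.
- dispenser: Fixed kiln-prop dispenser: sloping steel chute with blue sides on aluminium legs, blue console at its -y end. Origin on the table, below the chute's centre line, 60 mm behind its lip; x points back (up the chute), z up; front (-x) roughly to the robot, turned up to 0.2 rad. Offsets below marked D are in this frame, mm. Under the chute it is open from the front back to D x = +40; paddle aside.
- chute: The chute, 72 mm wide, 210 long, sloping 33 degrees down to the front; polished. Sides 36 mm tall; aluminium gate guides at the lip stand 44 mm to each side, up to 260 mm above the table; the open gate rises to 290 mm. The chute's top end is 355 mm up. Props that slide off land 0 to 60 mm in front of the lip.
- chute_lip (a point): Middle of the chute floor's lower edge, at D (-60, 0, 210); underside there 204 mm above the table. Axes tilted with the chute: x up-slope, y as D.
- paddle_face (a point): Middle of the yellow push paddle's front face (80 mm wide along D y, from 125 to 175 mm above the table). At rest straight below the lip, at D (-60, 0, 150). Axes as D; it is pushed along +x.
- paddle (a joint): Paddle travel, m: 0 at rest to 0.035 fully back (stop). Spring return, 1.6 to 3 N (plus 1 N for the gate). Locked, it gives only about 9 mm. It lifts the yellow gate (10 mm up-slope of the lip) 1.3 mm per mm; props pass from about 0.018 on. Hold it fully back until all have come, about 1 s.
- knob_grip (a point): Grip point of the black lock knob on the console's sloping top, at D (-72, -190, 189) when home. z is the knob's axis, leaning 30 degrees to the front: D (-0.5, 0, 0.866); pull along it. 34 mm out from the panel; knob top about 205 mm above the table. The frame turns with the knob; at turn 0 its x points straight up the panel slope.
- knob_foot (a point): The knob: a bar 38 mm long, 14 thick, 36 tall (10 to 46 mm out from the panel) on a 32 mm round foot. Origin on its axis at the panel, axes as knob_grip. The bar's length lies 0.6 rad anticlockwise (seen from outside) of this frame's x. The white line on it points to the red mark when locked, to the green one when free.
- lock_pull (a joint): How far the knob is pulled out along its axis, m: 0 home to 0.015 (stop). About 2 N of friction; it stays where it is left.
- lock_turn (a joint): Turn angle of the knob, rad, clockwise seen from outside: 0 locked to 1.2 free, with stops. It turns only when pulled out over about 10 mm, and goes home only within about 0.15 of either end. Light friction.
- tub: Loose red open tub with an upright black handle, 0.11 to 0.22 kg empty. Round, 96 mm across at the base, 120 at the rim, 60 tall, wall 4. Origin: centre of its underside, z up; the handle stands on its -x side.
- tub_handle (a point): Grip point on the handle, a post 22 x 22 mm centred 94 mm from the tub's axis at -x, from 23 to 85 mm above the underside; this point is 62 mm up, axes as the tub. Take it across the tub's y, fingers down. A 16 mm wide bridge joins it to the tub at 23 to 37 mm height.
- wheel_top (a point): Centre of the flat top of the banding wheel (small turntable) of bare aluminium, fixed, does not turn: disc 170 mm across, top 46 mm above the table.
- prop0_mid (a point): Middle of a kiln prop: terracotta block, 22 mm cube, 22 g; starts in the chute behind the gate.
- prop1_mid (a point): Middle of a kiln prop: white cylinder 23 mm across, 22 mm long, 22 g; starts in the chute behind the gate.
- prop2_mid (a point): Middle of a kiln prop: white cylinder 23 mm across, 22 mm long, 22 g; starts in the chute behind the gate.
- prop3_mid (a point): Middle of a kiln prop: terracotta block, 22 mm cube, 22 g; starts in the chute behind the gate.
- prop4_mid (a point): Middle of a kiln prop: terracotta block, 22 mm cube, 22 g; starts in the chute behind the gate.
- pinch_pot: Bystander: small round terracotta pinch pot, 64 mm across, 36 mm tall. Origin: centre of its underside.
- cutter: Bystander: copper ring cutter, 64 mm across, 18 mm tall. Origin: centre of its underside.
- wood_block: Bystander: small wooden block, 60 x 40 x 25 mm tall. Origin: centre of its underside.
- figure: Bystander: dark brown four-legged animal figure, about 80 x 30 x 62 mm tall. Origin: centre of its underside.
- glaze_jar: Bystander: blue glaze jar, 60 mm across, 85 mm tall. Origin: centre of its underside.
- cup: Bystander: white ceramic cup, 72 mm across, 80 mm tall. Origin: centre of its underside.
- clay_block: Bystander: grey block, 80 x 60 x 50 mm tall. Origin: centre of its underside.
Mind the look-alikes: they are no part of the job. What is shaped like the part that bears wheel_top but blue or brown is not meant.

How it is judged:
On the way, in this order (a step that is already met when the one before it is completed fails the run):
1. the lock knob is pulled out (value of joint lock_pull above 0.01 m), for 0.05 s.
2. the knob is turned to free and pushed home (value of joint lock_turn above 1 rad and value of joint lock_pull below 0.003 m), for 0.2 s.
3. the tub, held up off the table under the chute, has pushed the paddle back (value of joint paddle above 0.018 m and contact force between tub and paddle above 0.1 N and height (world z) of tub above 0.05 m and horizontal distance between tub and chute_lip below 0.09 m), for 0.1 s.
4. all five props are in the tub while it is still held up (horizontal distance between each of prop0_mid, prop1_mid, prop2_mid, prop3_mid, prop4_mid and tub below 0.054 m and z of prop0_mid in the frame of tub between 0.003 and 0.06 m and z of prop1_mid in the frame of tub between 0.003 and 0.06 m and z of prop2_mid in the frame of tub between 0.003 and 0.06 m and z of prop3_mid in the frame of tub between 0.003 and 0.06 m and z of prop4_mid in the frame of tub between 0.003 and 0.06 m and height (world z) of tub above 0.05 m and horizontal distance between tub and chute_lip below 0.2 m), for 0.1 s.
At the end, for the whole second after the job is handed in: All five props lie in the tub, below its rim; the tub stands upright (0.1 rad) and still on the banding wheel's top (6 mm), centred within 35 mm; the knob is turned to free (over 1.0 rad) and home (under 3 mm out); the paddle is back at rest (under 4 mm) (all of step 2 and horizontal distance between each of prop0_mid, prop1_mid, prop2_mid, prop3_mid, prop4_mid and tub below 0.054 m and z of prop0_mid in the frame of tub between 0.003 and 0.06 m and z of prop1_mid in the frame of tub between 0.003 and 0.06 m and z of prop2_mid in the frame of tub between 0.003 and 0.06 m and z of prop3_mid in the frame of tub between 0.003 and 0.06 m and z of prop4_mid in the frame of tub between 0.003 and 0.06 m and horizontal distance between tub and wheel_top below 0.035 m and z of tub in the frame of wheel_top between -0.006 and 0.006 m and angle between tub's own z axis and vertical below 0.1 rad and linear speed of tub below 0.02 m/s and value of joint paddle below 0.004 m); the robot touches nothing.
It fails at once if a prop falls outside the tub ((height (world z) of prop0_mid below 0.19 m and horizontal distance between prop0_mid and tub above 0.075 m) or (height (world z) of prop1_mid below 0.19 m and horizontal distance between prop1_mid and tub above 0.075 m) or (height (world z) of prop2_mid below 0.19 m and horizontal distance between prop2_mid and tub above 0.075 m) or (height (world z) of prop3_mid below 0.19 m and horizontal distance between prop3_mid and tub above 0.075 m) or (height (world z) of prop4_mid below 0.19 m and horizontal distance between prop4_mid and tub above 0.075 m)).
It fails at once if the tub is tipped over 35 degrees (angle between tub's own z axis and vertical above 0.61 rad).
It fails at once if another thing on the table is moved by over 30 mm (distance of any of pinch_pot, cutter, wood_block, figure, glaze_jar, cup, clay_block from where it was at the start of the episode above 0.03 m).
It also fails if it takes over 72 s, if anything falls off the work surface, if the arm or the gripper's body presses on something with over 40 N, if the wrist force passes 120 N, or if a joint passes its speed limit or range.

## Working session

There is one attempt and no reset: what is moved stays moved. The work goes in short steps, Python scripts to look and compute and a tool call to move; the robot and the scene stay as the last step left them, time stands still between calls to the robot, and variables do not carry over. Pictures are saved under pics/ and viewed, and the job is handed in when it is done.

Besides the shell and the picture viewer there is one more tool, called after "Emit:" by a JSON object that holds its "op" and its "data", one argument or row to a line. servo_tool: Moves the arm, as the interface text tells. Its arguments: {"type":"object","properties":{"increments":{"type":"array","items":{"type":"object","properties":{"slide":{"type":"array","items":{"type":"number"}},"spin":{"type":"number"}}}},"hand":{"type":"number"},"newtons":{"type":"number"}},"required":["increments"]}

```bash
ls; mkdir -p pics
python3 - <<'E'
from rig import manip, eyes
import cv2
s=manip.get_state();print({k:(s[k]) for k in s});print(manip.tcp_to_grasp)
for n in ["scene","top","wrist"]:
    cv2.imwrite(f"pics/{n}0.png",eyes.get_image(n));print(n,eyes.calibration(n))
E
```

```text
pics
{'clock': 0.0, 'qpos': array([ 9.96994200e-01,  2.76562243e-01,  1.50614176e+00,  2.40821446e-05,
        1.36067649e+00, -1.21037985e-01]), 'qd': array([-1.17858768e-03, -5.63495141e-05, -7.56709424e-04, -7.30525056e-04,
        9.26348598e-05,  4.75322273e-04]), 'effort': array([ 1.68865281e-03, -4.16781199e+01, -2.45800030e+01, -2.51781184e-04,
        1.10724391e-02, -3.25037934e-05]), 'position': array([0.25123204, 0.5165619 , 0.19805499]), 'ee_rot': array([-3.15426092e-04,  2.24455751e-01,  9.74483872e-01, -8.36502788e-04]), 'contact_force': array([-0.05944103, -0.02598328,  0.32674617]), 'moment': array([-0.02076464,  0.05319626,  0.0628225 ]), 'width': 0.08548721257708738}
-0.0187
scene {'fx': 379.48115629978514, 'fy': 379.48115629978514, 'cx': 319.9767469077099, 'cy': 199.93639137950314, 'rvec': array([ 2.11416799,  0.90182407, -0.39708879]), 'tvec': array([-0.37404079, -0.08599138,  1.5727727 ])}
top {'fx': 411.8024500161494, 'fy': 411.8024500161494, 'cx': 322.7715426322558, 'cy': 199.95323900253257, 'rvec': array([ 2.13955598, -2.12288692,  0.17018398]), 'tvec': array([0.04078841, 0.53553207, 1.32514997])}
wrist {'fx': 284.37766404427066, 'fy': 284.37766404427066, 'cx': 319.16144819086566, 'cy': 202.36008395595474, 'hand_eye': array([[-8.30277608e-04, -9.47743713e-01, -3.19031604e-01,
         8.17416561e-02],
       [ 9.99999325e-01, -5.27458179e-04, -1.03557726e-03,
         5.75713727e-05],
       [ 8.13186010e-04, -3.19032248e-01,  9.47743511e-01,
        -1.74563788e-01],
       [ 0.00000000e+00,  0.00000000e+00,  0.00000000e+00,
         1.00000000e+00]])}
```

View pics/scene0.png

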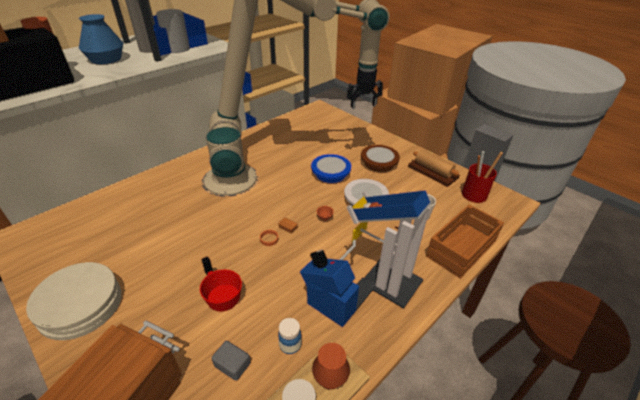

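View pics/top0.png

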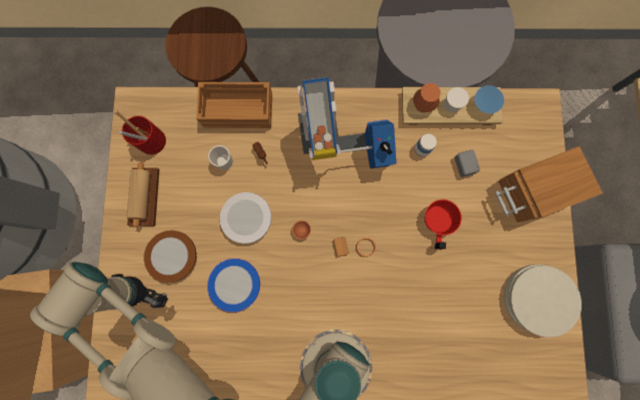

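View pics/wrist0.png

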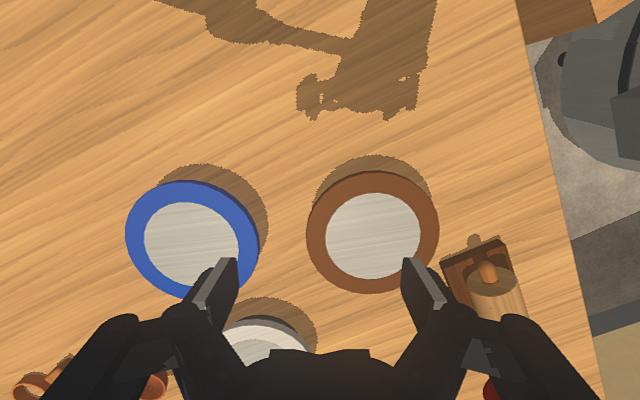

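```bash
cat > h.py <<'E'
from rig import manip, eyes
import numpy as np, cv2
from scipy.spatial.transform import Rotation as R
def cam(n,state=None):
    c=eyes.calibration(n);K=np.array([[c['fx'],0,c['cx']],[0,c['fy'],c['cy']],[0,0,1]])
    if 'hand_eye' in c:
        q=state['ee_rot'];T=np.eye(4);T[:3,:3]=R.from_quat(np.r_[q[1:],q[0]]).as_matrix();T[:3,3]=state['position']
        M=T@c['hand_eye'];Rc=M[:3,:3].T;t=-Rc@M[:3,3]
    else: Rc=cv2.Rodrigues(c['rvec'])[0];t=c['tvec']
    return K,Rc,t
def ray(C,p):
    K,Rc,t=C;d=Rc.T@np.linalg.solve(K,np.array([p[0],p[1],1.]));return -Rc.T@t,d
def onz(C,p,z):
    o,d=ray(C,p);return o+d*(z-o[2])/d[2]
def proj(C,P):
    K,Rc,t=C;x=K@(Rc@np.asarray(P,float)+t);return x[:2]/x[2]
def tri(rays):
    A=0;b=0
    for o,d in rays:
        d=d/np.linalg.norm(d);M=np.eye(3)-np.outer(d,d);A=A+M;b=b+M@o
    X=np.linalg.solve(A,b);return X,[np.linalg.norm((np.eye(3)-np.outer(d,d)/(d@d))@(X-o)) for o,d in rays]
def Tst(s):
    q=s['ee_rot'];return R.from_quat(np.r_[q[1:],q[0]]).as_matrix()
def toolshift(s,target):
    return Tst(s).T@(np.asarray(target)-s['position'])
E
python3 - <<'E'
from h import *
im=cv2.imread('pics/top0.png')
cv2.imwrite('pics/t1.png',cv2.resize(im[70:200,290:420],(780,780),interpolation=cv2.INTER_CUBIC)[:600])
cv2.imwrite('pics/t2.png',cv2.resize(im[190:265,400:475],(600,600),interpolation=cv2.INTER_CUBIC))
im=cv2.imread('pics/scene0.png')
cv2.imwrite('pics/s1.png',cv2.resize(im[180:330,290:450],None,fx=4,fy=4,interpolation=cv2.INTER_CUBIC))
E
```

```text
(no output)
```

View pics/t1.png

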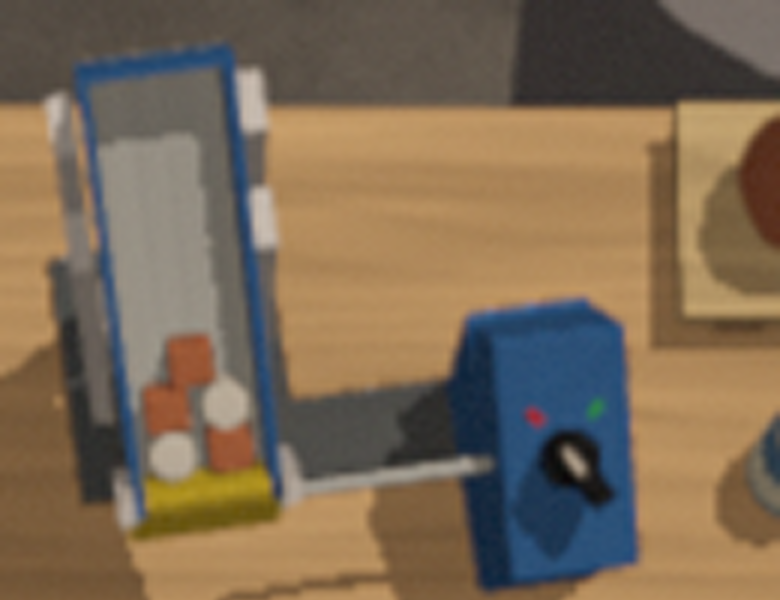

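View pics/t2.png

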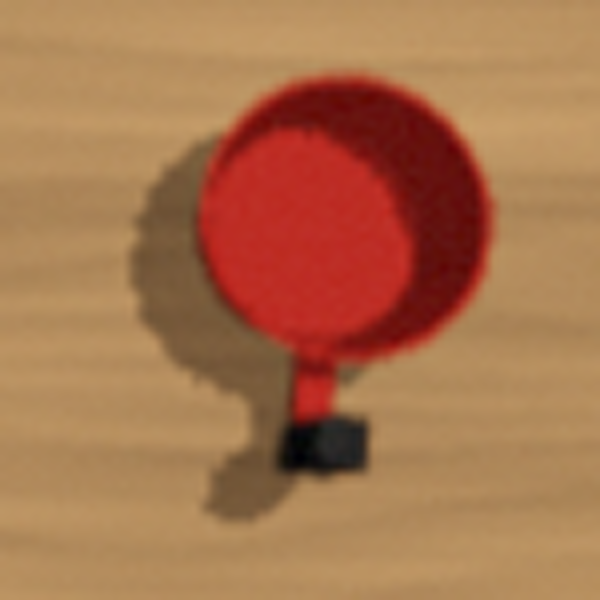

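View pics/s1.png

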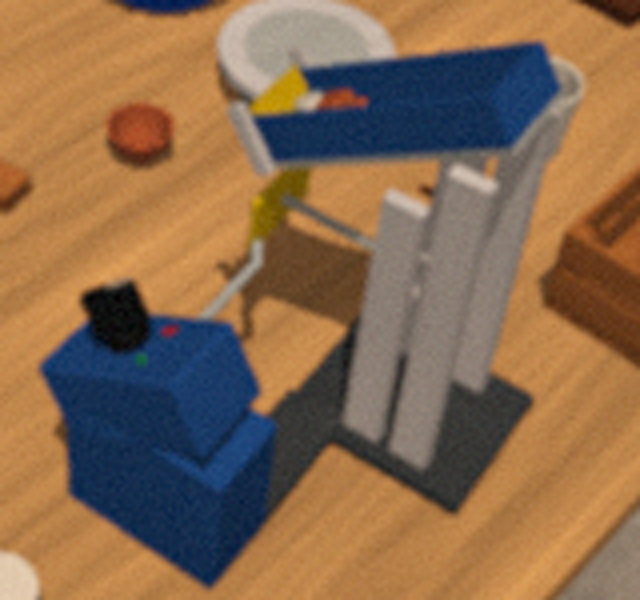

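Run:
```python
from h import *
C=cam('top');S=cam('scene')
c1=lambda u,v:(290+u/6,70+v/6)
gl=onz(C,c1(122,485),.26);gr=onz(C,c1(288,460),.26)
a=onz(C,c1(77,65),.37);b=onz(C,c1(232,48),.37)
print('guides',gl,gr,np.hypot(*(gl-gr)[:2]));print('top end',a,b)
# knob top: 46mm out: D offset from grip 12mm along axis
kt=onz(C,c1(575,465),.199);print('knob top',kt)
ft=onz(C,c1(575,478),.189);print(ft)
# tub
im=cv2.imread('pics/top0.png')
hsv=cv2.cvtColor(im,cv2.COLOR_BGR2HSV)
m=((hsv[...,0]<8)|(hsv[...,0]>172))&(hsv[...,1]>190);m[:, :410]=0;m[:,480:]=0;m[:190]=0;m[265:]=0
cn=max(cv2.findContours(m.astype('uint8'),0,1)[0],key=cv2.contourArea).reshape(-1,2)
cn=cn[cn[:,1]<232]
(x,y),ax,an=cv2.fitEllipse(cn);print((x,y),ax); rc=onz(C,(x,y),.06);print('tub rim ctr',rc)
h=onz(C,(400+345/8,190+445/8),.085);print('handle top',h,np.hypot(*(h-rc)[:2]),np.arctan2(*(rc-h)[1::-1]))
# wheel
m=((hsv[...,1]<60)&(hsv[...,2]>120)).astype('uint8');m[:, :210]=0;m[:,280:]=0;m[:185]=0;m[255:]=0
cn=max(cv2.findContours(m,0,1)[0],key=cv2.contourArea)
(x,y),ax,an=cv2.fitEllipse(cn);print((x,y),ax);print('wheel',onz(C,(x,y),.046),411.8/1.3)
for n,u,v in [('pot',301,230),('woodblk',341,246),('cutter',366,247),('fig',260,152),('cup',220,157),('jar',427,145),('clay',467,162)]:
    print(n,onz(C,(u,v),.03))
```

```text
guides [0.64096789 0.07997059 0.26      ] [0.65380216 0.00103572 0.26      ] 0.07997144492770623
top end [0.80098842 0.09804385 0.37      ] [0.80937503 0.02948222 0.37      ]
knob top [ 0.6706849  -0.14462917  0.199     ]
[ 0.66690817 -0.14600842  0.189     ]
(442.56732177734375, 217.08889770507812) (34.27623748779297, 35.43635559082031)
tub rim ctr [ 0.47883689 -0.34619671  0.06      ]
handle top [ 0.38474087 -0.33722189  0.085     ] 0.09452305405151602 -0.09509171472842823
(244.97474670410156, 217.5411834716797) (49.633689880371094, 51.125675201416016)
wheel [0.47420198 0.30153773 0.046     ] 316.7692307692308
pot [0.43589867 0.11660808 0.03      ]
woodblk [ 0.38403068 -0.01635541  0.03      ]
cutter [ 0.38140809 -0.09877689  0.03      ]
fig [0.70309846 0.26204627 0.03      ]
cup [0.68447956 0.39875442 0.03      ]
jar [ 0.73167856 -0.31129154  0.03      ]
clay [ 0.67242828 -0.44537477  0.03      ]
```

Emit:
{"op": "servo_tool", "data": {
  "increments": [
    {"slide": [-0.036,-0.025,-0.018]},
    {"slide": [-0.036,-0.025,-0.018]},
    {"slide": [-0.036,-0.025,-0.018]},
    {"slide": [-0.036,-0.025,-0.018]},
    {"slide": [-0.036,-0.025,-0.018]},
    {"slide": [-0.036,-0.025,-0.018]},
    {"slide": [-0.036,-0.025,-0.018]},
    {"slide": [-0.036,-0.025,-0.018]}
  ]
}}

```text
$.increments[0]: bad value
```

Emit:
{"op": "servo_tool", "data": {
  "increments": [
    {"slide": [-0.036,-0.025,0]},
    {"slide": [-0.036,-0.025,0]},
    {"slide": [-0.036,-0.025,0]},
    {"slide": [-0.036,-0.025,0]},
    {"slide": [-0.036,-0.025,0]},
    {"slide": [-0.036,-0.025,0]},
    {"slide": [-0.036,-0.025,0]},
    {"slide": [-0.036,-0.025,0]}
  ]
}}

```text
$.increments[0]: bad value
```

Emit:
{"op": "servo_tool", "data": {
  "increments": [
    {"slide": [0,0,0]},
    {"slide": [0,0,0]},
    {"slide": [0,0,0]}
  ]
}}

```text
$.increments[0]: bad value
```

Run:
```python
from h import *
s=manip.get_state();im=eyes.get_image('wrist');cv2.imwrite('pics/w1.png',im)
import pickle;pickle.dump((s,im),open('w1.pkl','wb'));print(s['position'],s['qpos'],Tst(s)[:,0])
```

```text
[0.2513181  0.51668203 0.19826828] [ 9.96988200e-01  2.76417052e-01  1.50581431e+00  1.47144789e-05
  1.36073236e+00 -1.21009636e-01] [-8.99224916e-01  4.37486591e-01  1.79788592e-04]
```

View pics/w1.png

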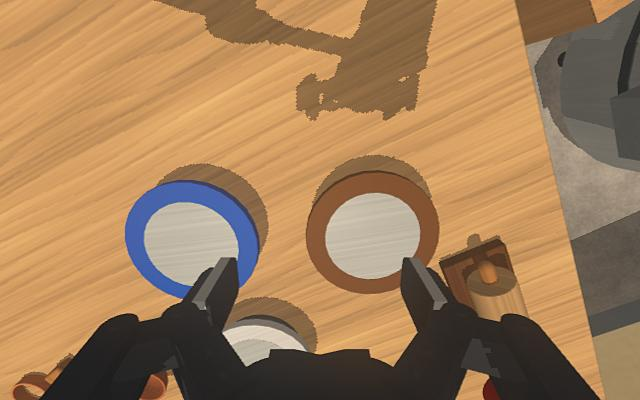

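Rows need spin too, evidently.

Emit:
{"op": "servo_tool", "data": {
  "increments": [
    {"slide": [-0.036,-0.025,-0.018],"spin": 0},
    {"slide": [-0.036,-0.025,-0.018],"spin": 0},
    {"slide": [-0.036,-0.025,-0.018],"spin": 0},
    {"slide": [-0.036,-0.025,-0.018],"spin": 0},
    {"slide": [-0.036,-0.025,-0.018],"spin": 0},
    {"slide": [-0.036,-0.025,-0.018],"spin": 0},
    {"slide": [-0.036,-0.025,-0.018],"spin": 0},
    {"slide": [-0.036,-0.025,-0.018],"spin": 0}
  ]
}}

```text
clock: 1.0
position: [0.4234, 0.2096, 0.3436]
ee_rot: [0.0, 0.224, 0.974, 0.0]
contact_force: [0.5, 0.7, -0.0]
width: 0.0854
```

Emit:
{"op": "servo_tool", "data": {
  "increments": [
    {"slide": [-0.036,-0.025,-0.003],"spin": 0},
    {"slide": [-0.036,-0.025,-0.003],"spin": 0},
    {"slide": [-0.036,-0.025,-0.003],"spin": 0},
    {"slide": [-0.036,-0.025,-0.003],"spin": 0},
    {"slide": [-0.036,-0.025,-0.003],"spin": 0},
    {"slide": [-0.036,-0.025,-0.003],"spin": 0},
    {"slide": [-0.036,-0.025,0],"spin": 0},
    {"slide": [0,0,0],"spin": 0}
  ]
}}

```text
clock: 1.8
position: [0.5753, -0.0614, 0.359]
ee_rot: [-0.0, 0.227, 0.974, -0.001]
contact_force: [0.3, 0.0, -0.8]
width: 0.0854
```

Run:
```python
from h import *
s=manip.get_state();im=eyes.get_image('wrist');cv2.imwrite('pics/w1.png',im)
import pickle;pickle.dump((s,im),open('w1.pkl','wb'));print(s['position'],s['qpos'],s['qd'],Tst(s)[:,0])
```

```text
[ 0.5753386  -0.06144371  0.35896148] [-0.22495621  0.23961506  1.17143804 -0.00244614  1.73115349 -1.33758338] [ 0.05555548 -0.04037022  0.04582639  0.06711194  0.0531012   0.03496536] [-8.96691274e-01  4.42656479e-01  3.87413822e-05]
```

View pics/w1.png

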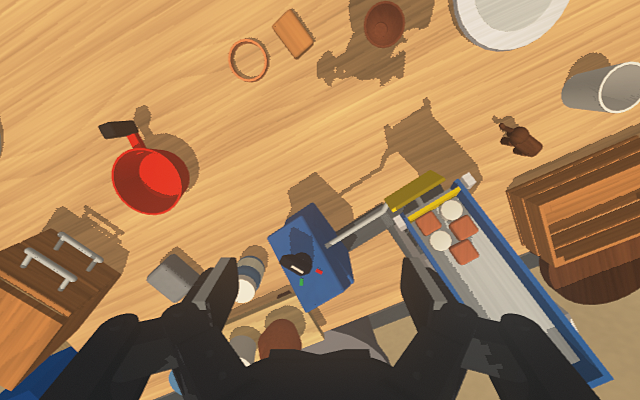

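Run:
```python
from h import *
im=cv2.imread('pics/w1.png')
cv2.imwrite('pics/w1a.png',cv2.resize(im[165:315,260:490],None,fx=3.4,fy=3.4,interpolation=cv2.INTER_CUBIC))
cv2.imwrite('pics/w1b.png',cv2.resize(im[110:225,90:205],(600,600),interpolation=cv2.INTER_CUBIC))
```

```text
(no output)
```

View pics/w1a.png

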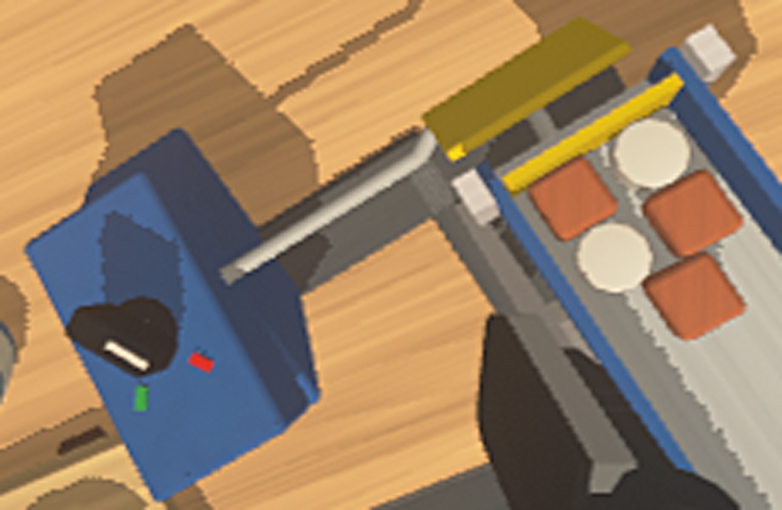

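View pics/w1b.png

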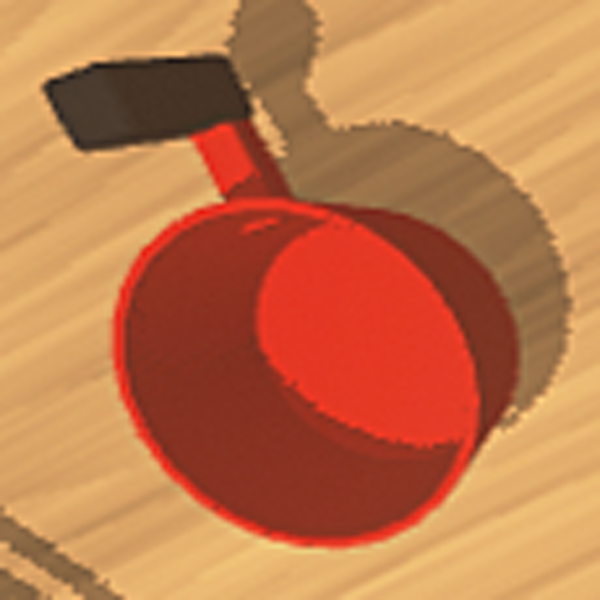

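Run:
```python
from h import *
import pickle
from scipy.optimize import least_squares
s,_=pickle.load(open('w1.pkl','rb'))
W=cam('wrist',s);C=cam('top')
w=lambda u,v:np.array((260+u/3.4,165+v/3.4));c=lambda u,v:np.array((290+u/6,70+v/6))
gr=onz(W,w(477,197),.26);gl=onz(W,w(710,53),.26);d=gl-gr
print('guides',gr,gl,np.linalg.norm(d),'yaw',np.arctan2(-d[0],d[1]),(gl+gr)/2)
red=tri([ray(W,w(201,362)),ray(C,c(536,417))]);gre=tri([ray(W,w(141,398)),ray(C,c(597,408))]);print(red,gre)
d=red[0]-gre[0];print('yaw',np.arctan2(-d[0],d[1]))
# knob white line on top of bar
wl=tri([ray(W,w(127,356)),ray(C,c(570,460))]);print('line',wl)
ends=[onz(W,w(107,344),.203),onz(W,w(148,367),.203)];print('line ends',ends)
def D(x,p):
    a=x[2];return np.array([x[0]+np.cos(a)*p[0]-np.sin(a)*p[1],x[1]+np.sin(a)*p[0]+np.cos(a)*p[1],p[2]])
# tub
ww=lambda u,v:(90+u*115/600,110+v*115/600)
im=cv2.imread('pics/w1.png')
rim=[(125,300),(115,340),(175,470),(240,520),(340,545),(440,500),(475,440),(270,200),(200,215),(350,215),(430,290)]
P=np.array([onz(W,ww(*p),.06) for p in rim])
A=np.c_[2*P[:,:2],np.ones(len(P))];x=np.linalg.lstsq(A,(P[:,:2]**2).sum(1),rcond=None)[0]
r=np.sqrt(x[2]+x[0]**2+x[1]**2);print('tub',x[:2],r, np.hypot(*(P[:,:2]-x[:2]).T)-r)
for p in [(75,150),(45,88),(150,95),(150,140),(225,55),(248,105)]: print(p,onz(W,ww(*p),.085))
```

```text
guides [ 0.64191288 -0.00084833  0.26      ] [0.62944367 0.07616447 0.26      ] 0.07801571667854673 yaw 0.1605179604404883 [0.63567828 0.03765807 0.26      ]
(array([ 0.70441495, -0.12768257,  0.17396335]), [np.float64(0.0013219340677548884), np.float64(0.0013219340677548272)]) (array([ 0.71033644, -0.15967152,  0.17146695]), [np.float64(0.0012173988710042587), np.float64(0.00121739887100413)])
yaw 0.18303874028493095
line (array([ 0.66976694, -0.14052984,  0.21035263]), [np.float64(5.1695579947965606e-05), np.float64(5.1695579947749565e-05)])
line ends [array([ 0.66533477, -0.14770475,  0.203     ]), array([ 0.68158549, -0.13808856,  0.203     ])]
tub [ 0.48137732 -0.34602248] 0.058231588580365534 [-0.00049146  0.00100662 -0.0006334  -0.00027248  0.0006412  -0.00015491
  0.00053172  0.00011892 -0.00060581  0.00159565 -0.00181035]
(75, 150) [ 0.39616992 -0.34576659  0.085     ]
(45, 88) [ 0.37816327 -0.34189551  0.085     ]
(150, 95) [ 0.39344133 -0.31549054  0.085     ]
(150, 140) [ 0.40375573 -0.32384845  0.085     ]
(225, 55) [ 0.39414436 -0.28855678  0.085     ]
(248, 105) [ 0.40853396 -0.29140801  0.085     ]
```

Run:
```python
from h import *
import pickle
s,_=pickle.load(open('w1.pkl','rb'))
W=cam('wrist',s);C=cam('top');S=cam('scene')
# candidate dispenser poses: project key points into views and draw
im=[cv2.imread('pics/w1.png'),cv2.imread('pics/top0.png'),cv2.imread('pics/scene0.png')]
def draw(x0,y0,a,tag):
    pts=[]
    for p in [(-60,-40,260),(-60,40,260),(-60,-36,210),(-60,36,210),(-60,-40,125),(-60,40,125),(-60,-40,175),(-60,40,175)]: pts.append(p)
    k=np.array([-72,-190,189.]);ax=np.array([-.5,0,.866]);ex=np.array([.866,0,.5]);ey=np.array([0,1,0.])
    bd=np.cos(.6)*ex+np.sin(.6)*ey;bn=-np.sin(.6)*ex+np.cos(.6)*ey
    for u in(-19,19):
        for v in(-7,7): pts.append(k+12*ax+u*bd+v*bn)
    pts.append(k-34*ax)
    outs=[]
    for i,(m,cm,box,f) in enumerate(zip(im,[W,C,S],[(165,315,260,490),(70,170,290,420),(180,330,290,450)],[3.4,6,4])):
        q=cv2.resize(m[box[0]:box[1],box[2]:box[3]],None,fx=f,fy=f,interpolation=cv2.INTER_CUBIC)
        for p in pts:
            P=np.array([x0+np.cos(a)*p[0]/1e3-np.sin(a)*p[1]/1e3,y0+np.sin(a)*p[0]/1e3+np.cos(a)*p[1]/1e3,p[2]/1e3])
            uv=(proj(cm,P)-[box[2],box[0]]+.5)*f
            cv2.circle(q,tuple(int(t) for t in uv),3,(255,0,255),-1)
        cv2.imwrite(f'pics/d{tag}_{i}.png',q)
a=.155
lip=np.array([.640,.040]);o=lip+.06*np.array([np.cos(a),np.sin(a)]);print(o)
draw(*o,a,'a')
```

```text
[0.69928069 0.04926281]
```

View pics/da_0.png

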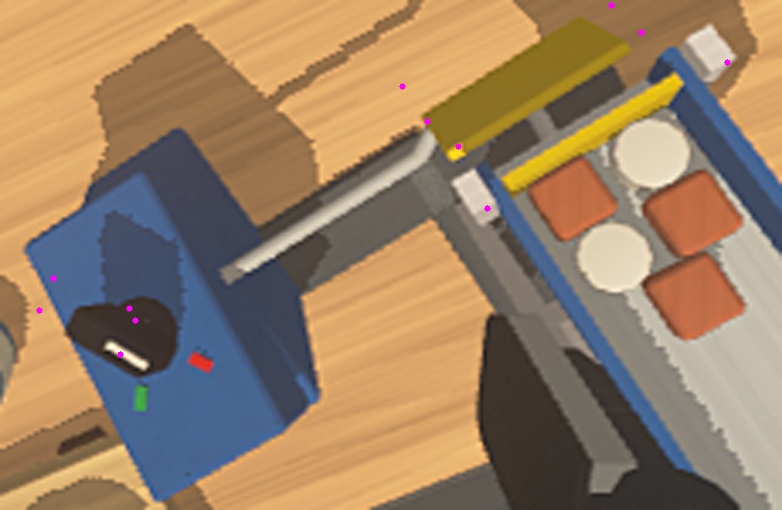

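View pics/da_1.png

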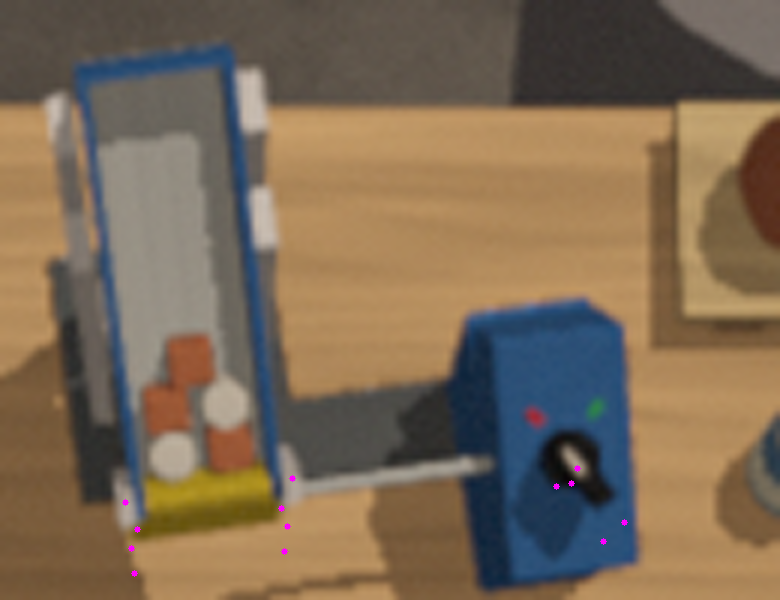

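View pics/da_2.png

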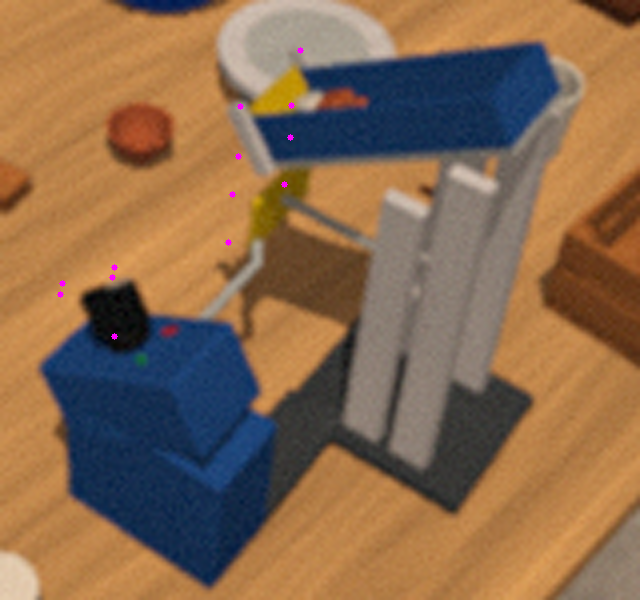

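```bash
cat >> h.py <<'E'
def Dp(x,p):
    a=x[2];p=np.asarray(p)/1e3;return np.array([x[0]+np.cos(a)*p[0]-np.sin(a)*p[1],x[1]+np.sin(a)*p[0]+np.cos(a)*p[1],p[2]])
AX=np.array([-.5,0,.866]);EX=np.array([.866,0,.5]);EY=np.array([0,1,0.]);KG=np.array([-72,-190,189.])
E
python3 - <<'E'
from h import *
import pickle
from scipy.optimize import least_squares
s,_=pickle.load(open('w1.pkl','rb'))
W=cam('wrist',s);C=cam('top');S=cam('scene')
w=lambda u,v:np.array((260+u/3.4,165+v/3.4))-.5;c=lambda u,v:np.array((290+u/6,70+v/6))-.5;sc=lambda u,v:np.array((290+u/4,180+v/4))-.5
foot=KG-34*AX
obs=[(W,w(450,153),(-60,-40,175)),(W,w(629,44),(-60,40,175)),(W,w(424,118),(-60,-40,125)),(W,w(582,17),(-60,40,125)),
 (C,c(277,520),(-60,-40,175)),(C,c(137,537),(-60,40,175))]
r0=26
mk=lambda t,r:foot+r*(np.cos(t)*EX+np.sin(t)*EY)
def res(x):
    r=[]
    for cm,uv,p in obs: r.append(proj(cm,Dp(x,p))-uv)
    for cm,uv,t in [(W,w(201,362),.6),(W,w(141,398),-.6),(C,c(536,417),.6),(C,c(597,408),-.6),(S,sc(170,330),.6),(S,sc(141,358),-.6)]:
        r.append(proj(cm,Dp(x,mk(t,x[3])))-uv)
    return np.ravel(r)
f=least_squares(res,[.7,.045,.16,28],x_scale=[.01,.01,.1,5],loss='soft_l1');x=f.x;print(x);print(res(x).reshape(-1,2).round(1))
print('lip',Dp(x,(-60,0,210)),'knob',Dp(x,KG))
np.save('disp.npy',x)
im=[cv2.imread('pics/w1.png'),cv2.imread('pics/top0.png'),cv2.imread('pics/scene0.png')]
bd=np.cos(.6)*EX+np.sin(.6)*EY;bn=-np.sin(.6)*EX+np.cos(.6)*EY
pts=[o[2] for o in obs]+[KG+12*AX+u*bd+v*bn for u in(-19,19) for v in (-7,7)]+[mk(.6,x[3]),mk(-.6,x[3])]
for i,(m,cm,box,f) in enumerate(zip(im,[W,C,S],[(165,315,260,490),(70,170,290,420),(180,330,290,450)],[3.4,6,4])):
    q=cv2.resize(m[box[0]:box[1],box[2]:box[3]],None,fx=f,fy=f,interpolation=cv2.INTER_CUBIC)
    for p in pts:
        uv=(proj(cm,Dp(x,p))-[box[2],box[0]]+.5)*f
        cv2.circle(q,tuple(int(t) for t in uv),3,(255,0,255),-1)
    cv2.imwrite(f'pics/db_{i}.png',q[:400])
E
```

```text
[ 0.71599393  0.05017174  0.13782522 28.61244744]
[[-0.8  0.4]
 [ 0.7 -0.3]
 [-1.  -0.7]
 [ 0.2 -0.4]
 [ 1.1 -4. ]
 [-1.5 -3.5]
 [ 0.5 -0.2]
 [ 0.2 -0.1]
 [-0.3  0.1]
 [-0.1  0.3]
 [-0.3  1.3]
 [-0.4  1.7]]
lip [0.6565629  0.04192839 0.21      ] knob [ 0.67078066 -0.14791854  0.189     ]
```

View pics/db_0.png

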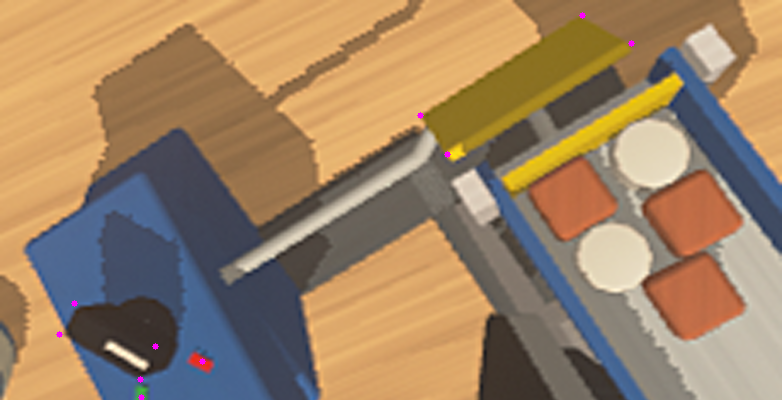

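View pics/db_2.png

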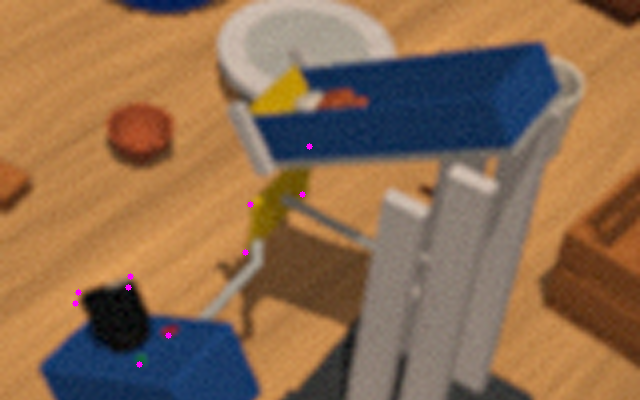

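Run:
```python
from h import *
import pickle
from scipy.optimize import least_squares
s,_=pickle.load(open('w1.pkl','rb'))
W=cam('wrist',s);C=cam('top');S=cam('scene')
w=lambda u,v:np.array((260+u/3.4,165+v/3.4))-.5;c=lambda u,v:np.array((290+u/6,70+v/6))-.5;sc=lambda u,v:np.array((290+u/4,180+v/4))-.5
foot=KG-34*AX
obs=[(W,w(450,153),(-60,-40,175)),(W,w(629,44),(-60,40,175)),(W,w(424,118),(-60,-40,125)),(W,w(582,17),(-60,40,125)),
 (S,sc(251,243),(-60,-40,125)),(S,sc(253,203),(-60,-40,175))]
mk=lambda t,r:foot+r*(np.cos(t)*EX+np.sin(t)*EY)
def res(x):
    r=[]
    for cm,uv,p in obs: r.append(proj(cm,Dp(x,p))-uv)
    for cm,uv,t in [(W,w(201,362),.6),(W,w(141,398),-.6),(C,c(536,417),.6),(C,c(597,408),-.6),(S,sc(170,330),.6),(S,sc(141,358),-.6)]:
        r.append(proj(cm,Dp(x,mk(t,x[3])))-uv)
    return np.ravel(r)
f=least_squares(res,[.7,.045,.16,28],x_scale=[.01,.01,.1,5],loss='soft_l1');x=f.x;print(x);print(res(x).reshape(-1,2).round(1))
print('lip',Dp(x,(-60,0,210)),'knob',Dp(x,KG))
np.save('disp.npy',x)
bd=np.cos(.6)*EX+np.sin(.6)*EY
print('bartop W',[(proj(W,Dp(x,KG+12*AX+u*bd))-[260,165]+.5)*3.4 for u in (-19,0,19)],'line heights',ray(W,w(127,356)))
K=Dp(x,KG+12*AX);p=onz(W,w(127,356),K[2]);p2=onz(C,c(573,462),K[2]);print(K,p,p2)
# line ends -> direction
e=[onz(W,w(107,344),K[2]-.00),onz(W,w(148,368),K[2]+.004)];d=e[1]-e[0];print('line world',np.arctan2(d[1],d[0]),e,'pred',np.arctan2(.565,.715)+x[2])
```

```text
[ 0.71653299  0.05035043  0.13508423 28.59104412]
[[-0.5  0.5]
 [ 1.1  0. ]
 [-0.7 -0.6]
 [ 0.5 -0.1]
 [-1.3  2.4]
 [-0.5  0.4]
 [ 0.7 -0.2]
 [ 0.3 -0.2]
 [-0.3  0.1]
 [-0.2  0.3]
 [-0.2  1.3]
 [-0.3  1.7]]
lip [0.65707959 0.04227001 0.21      ] knob [ 0.67077693 -0.14761518  0.189     ]
bartop W [array([ 67.61121999, 318.62190197]), array([107.36414353, 340.53024083]), array([148.34913448, 363.11758762])] line heights (array([ 0.50226636, -0.02482164,  0.53352804]), array([ 0.44954963, -0.31312119, -0.87250634]))
[ 0.66483159 -0.14842322  0.199392  ] [ 0.67442641 -0.1447349   0.199392  ] [ 0.67366836 -0.14211877  0.199392  ]
line world 0.6386405778850844 [array([ 0.66614341, -0.14928722,  0.199392  ]), array([ 0.68079622, -0.13840849,  0.203392  ])] pred 0.8038269548185357
```

Emit:
{"op": "servo_tool", "data": {
  "increments": [
    {"slide": [0,0,0],"spin": 8.5},
    {"slide": [0,0,0],"spin": 8.5},
    {"slide": [0,0,0],"spin": 8.5},
    {"slide": [0,0,0],"spin": 8.5},
    {"slide": [0,0,0],"spin": 8.5},
    {"slide": [0,0,0],"spin": 8.5},
    {"slide": [0,0,0],"spin": 8.5},
    {"slide": [0,0,0],"spin": 8.5}
  ],
  "hand": 0.6
}}

```text
clock: 2.65
position: [0.5723, -0.0547, 0.3611]
ee_rot: [-0.0, 0.733, 0.681, 0.0]
contact_force: [0.1, 0.1, -0.2]
width: 0.0509
```

Emit:
{"op": "servo_tool", "data": {
  "increments": [
    {"slide": [0,0,0],"spin": 8.5},
    {"slide": [0,0,0],"spin": 8.5},
    {"slide": [0,0,0],"spin": 8.5},
    {"slide": [0,0,0],"spin": 8.5},
    {"slide": [0,0,0],"spin": 5.7},
    {"slide": [0,0,0],"spin": 0}
  ]
}}

```text
clock: 3.25
position: [0.5724, -0.0549, 0.3611]
ee_rot: [-0.0, 0.919, 0.394, 0.0]
contact_force: [-0.0, -1.0, 0.2]
width: 0.0512
```

```bash
cat > go.py <<'E'
import sys
from h import *
s=manip.get_state();t=Tst(s)[:,0]
print(s['position'].round(4),'yaw',np.arctan2(t[1],t[0]).round(4),'tilt',Tst(s)[:,2].round(4),'q6',s['qpos'][5].round(3),'t',s['clock'],'w',s['width'],'F',s['contact_force'].round(1))
if len(sys.argv)>3: print('tool shift',toolshift(s,[float(a) for a in sys.argv[1:4]]).round(4))
E
python3 go.py .671 -.1475 .174
```

```text
[ 0.5724 -0.0549  0.3611] yaw 0.8109 tilt [-1.e-04  7.e-04 -1.e+00] q6 0.543 t 3.25 w 0.05117090187046445 F [-0.  -1.   0.2]
tool shift [0.0007 0.1354 0.1871]
```

Emit:
{"op": "servo_tool", "data": {
  "increments": [
    {"slide": [0.0002,0.034,0.01],"spin": 0.4},
    {"slide": [0.0002,0.034,0.02],"spin": 0},
    {"slide": [0.0002,0.034,0.03],"spin": 0},
    {"slide": [0,0.033,0.035],"spin": 0},
    {"slide": [0,0,0.03],"spin": 0},
    {"slide": [0,0,0.01],"spin": 0},
    {"slide": [0,0,0],"spin": 0}
  ]
}}

```text
clock: 3.95
position: [0.6695, -0.1484, 0.2244]
ee_rot: [-0.002, 0.92, 0.391, -0.001]
contact_force: [-0.1, -0.3, 1.2]
width: 0.0514
```

```bash
python3 go.py .671 -.1475 .174
python3 - <<'E'
from h import *
s=manip.get_state();im=eyes.get_image('wrist');cv2.imwrite('pics/w2.png',im)
W=cam('wrist',s);x=np.load('disp.npy');bd=np.cos(.6)*EX+np.sin(.6)*EY
for u in(-19,0,19):print(proj(W,Dp(x,KG+12*AX+u*bd)))
E
```

```text
[ 0.6695 -0.1484  0.2244] yaw 0.804 tilt [-0.0037  0.0018 -1.    ] q6 0.447 t 3.95 w 0.05142811040251987 F [-0.1 -0.3  1.2]
tool shift [0.0018 0.0007 0.0504]
[314.86375467 240.84699678]
[314.56274611 224.89957144]
[314.22334704 206.91821816]
```

View pics/w2.png

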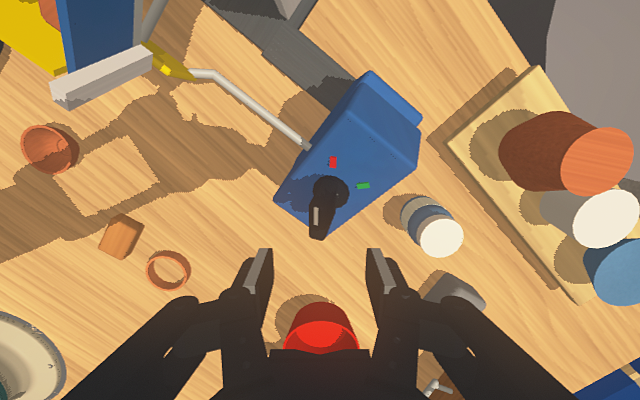

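Emit:
{"op": "servo_tool", "data": {
  "increments": [
    {"slide": [0.001,0,0.02],"spin": 0},
    {"slide": [0,0,0.02],"spin": 0},
    {"slide": [0,0,0.01],"spin": 0},
    {"slide": [0,0,0],"spin": 0},
    {"slide": [0,0,0],"spin": 0}
  ]
}}

```text
clock: 4.5
position: [0.6722, -0.1488, 0.1778]
ee_rot: [0.001, 0.921, 0.391, 0.001]
contact_force: [-0.1, -0.7, -0.7]
width: 0.0509
```

Emit:
{"op": "servo_tool", "data": {
  "increments": [
    {"slide": [0,0,0],"spin": 0},
    {"slide": [0,0,0],"spin": 0},
    {"slide": [0,0,0],"spin": 0},
    {"slide": [0,0,0],"spin": 0},
    {"slide": [0,0,0],"spin": 0}
  ],
  "hand": 0,
  "newtons": 35
}}

```text
clock: 5.0
position: [0.6715, -0.149, 0.176]
ee_rot: [0.0, 0.921, 0.39, 0.0]
contact_force: [-0.1, 1.2, 1.0]
width: -0.0001
```

```bash
python3 go.py .671 -.1475 .174; python3 -c "
import numpy as np;from h import *
s=manip.get_state();a=np.load('disp.npy')[2];d=np.array([-.5*np.cos(a),-.5*np.sin(a),.866]);print('pull 18mm tool',Tst(s).T@d*.018,s['moment'])"
```

```text
[ 0.6715 -0.149   0.176 ] yaw 0.8021 tilt [ 1.e-04  0.e+00 -1.e+00] q6 0.449 t 5.0 w -5.967961510195635e-05 F [-0.1  1.2  1. ]
tool shift [ 0.0007 -0.0013  0.002 ]
pull 18mm tool [-0.00706951 -0.0055669  -0.01558902] [ 0.02514111 -0.01148202  0.01773573]
```

Run:
```python
from h import *
im=eyes.get_image('wrist');cv2.imwrite('pics/w3.png',cv2.resize(im[100:300,220:420],(600,600),interpolation=cv2.INTER_CUBIC))
im=eyes.get_image('scene');cv2.imwrite('pics/s3.png',cv2.resize(im[180:330,260:420],None,fx=4,fy=4,interpolation=cv2.INTER_CUBIC))
im=eyes.get_image('top');cv2.imwrite('pics/t3.png',cv2.resize(im[110:200,340:440],None,fx=6,fy=6,interpolation=cv2.INTER_CUBIC))
```

```text
(no output)
```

View pics/w3.png

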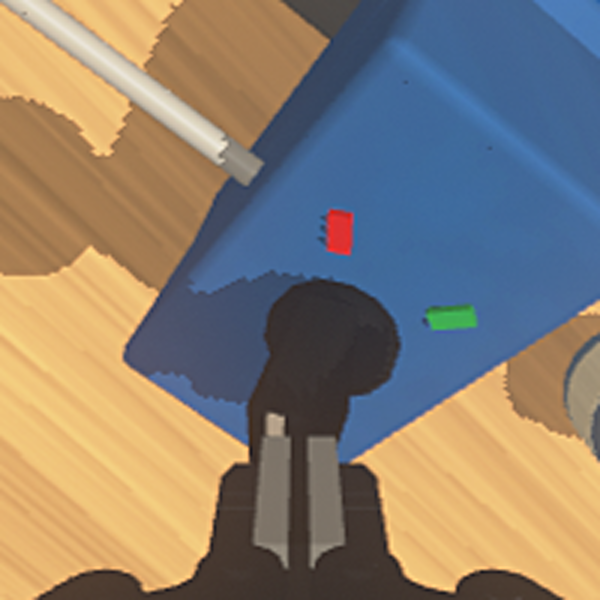

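View pics/s3.png

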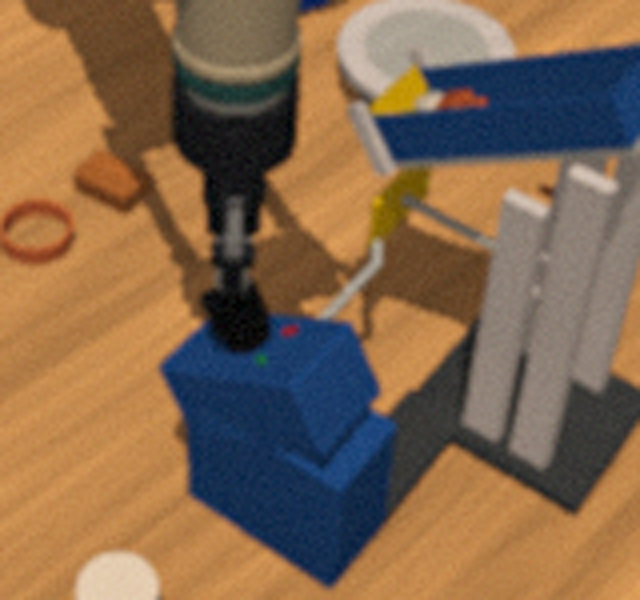

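View pics/t3.png

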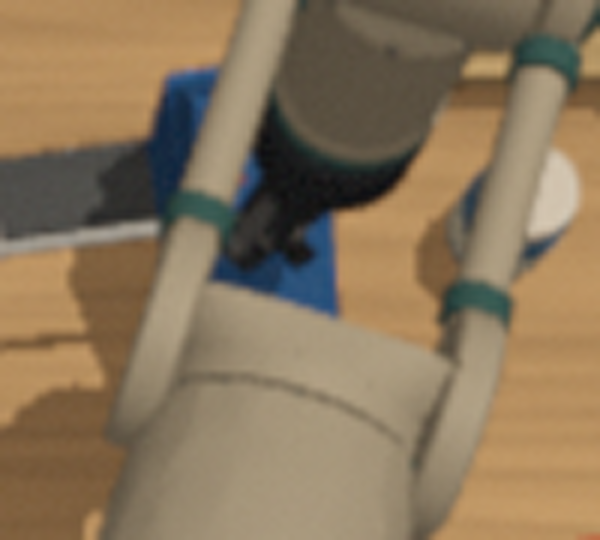

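```bash
python3 - <<'E'
from h import *
s=manip.get_state();W=cam('wrist',s);S=cam('scene');C=cam('top')
x=np.load('disp.npy');bd=np.cos(.6)*EX+np.sin(.6)*EY
f=dict(W=(W,220,100,3),S=(S,260,180,4),T=(C,340,110,6))
for n,(c,a,b,k) in f.items():
    g=lambda P:((proj(c,P)-[a,b]+.5)*k).round()
    print(n,'tcp',g(s['position']),'grasp',g(s['position']+[0,0,.0187]),'bartop -19,0,19',[g(Dp(x,KG+12*AX+u*bd)) for u in(-19,0,19)],'foot',g(Dp(x,KG-24*AX)))
E
python3 - <<'E'
import cv2
im=cv2.imread('pics/w3.png');cv2.imwrite('pics/w3b.png',cv2.resize(cv2.convertScaleAbs(im[250:600,200:450],alpha=2.5,beta=20),None,fx=1.7,fy=1.7))
E
```

```text
W tcp [298. 407.] grasp [298. 446.] bartop -19,0,19 [array([275., 529.]), array([273., 477.]), array([270., 415.])] foot [324. 353.]
S tcp [229. 320.] grasp [230. 301.] bartop -19,0,19 [array([197., 298.]), array([224., 290.]), array([250., 282.])] foot [244. 334.]
T tcp [280. 240.] grasp [285. 229.] bartop -19,0,19 [array([309., 267.]), array([286., 239.]), array([263., 211.])] foot [272. 223.]
```

View pics/w3b.png

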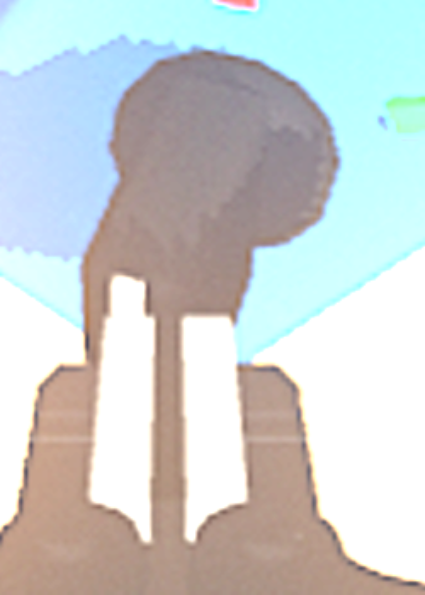

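Emit:
{"op": "servo_tool", "data": {
  "increments": [
    {"slide": [-0.0024,-0.0019,-0.0052],"spin": 0},
    {"slide": [-0.0024,-0.0019,-0.0052],"spin": 0},
    {"slide": [-0.0024,-0.0019,-0.0052],"spin": 0},
    {"slide": [0,0,0],"spin": 0}
  ]
}}

```text
clock: 5.55
position: [0.6625, -0.1504, 0.1931]
ee_rot: [0.001, 0.921, 0.39, 0.001]
contact_force: [0.5, -0.1, 1.6]
width: 0.0002
```

```bash
python3 go.py
python3 - <<'E'
from h import *
im=eyes.get_image('wrist');cv2.imwrite('pics/w4.png',cv2.resize(im[100:300,220:420],(600,600),interpolation=cv2.INTER_CUBIC))
E
```

```text
[ 0.6625 -0.1504  0.1931] yaw 0.8019 tilt [ 2.2e-03 -8.0e-04 -1.0e+00] q6 0.443 t 5.55 w 0.00017293876548195303 F [ 0.5 -0.1  1.6]
```

View pics/w4.png

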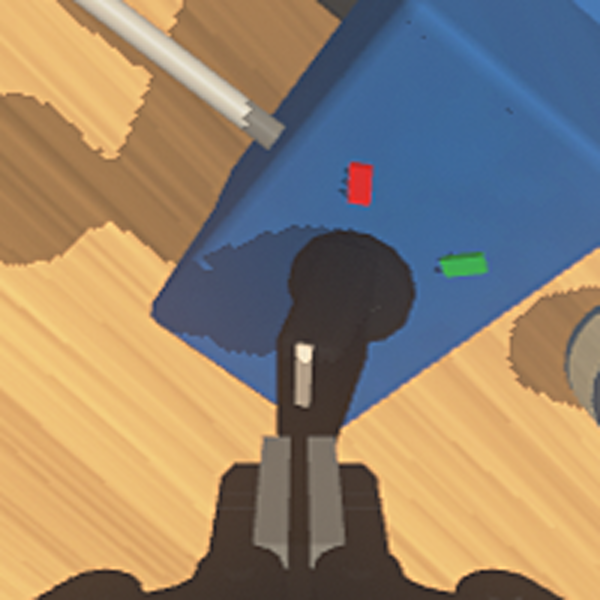

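Emit:
{"op": "servo_tool", "data": {
  "increments": [
    {"slide": [0,0,-0.04],"spin": 0},
    {"slide": [0,0,-0.04],"spin": 0},
    {"slide": [0,0,0],"spin": 0},
    {"slide": [0,0,0],"spin": 0}
  ]
}}

```text
clock: 6.0
position: [0.6628, -0.1502, 0.2727]
ee_rot: [0.001, 0.921, 0.39, 0.001]
contact_force: [0.4, 0.3, -0.2]
width: -0.0001
```

Run:
```python
from h import *
s=manip.get_state();S=cam('scene');im=eyes.get_image('scene')
u=proj(S,s['position']);g=proj(S,s['position']+[0,0,.0187]);print(s['position'],u,g)
cv2.imwrite('pics/s4c.png',cv2.resize(im[170:310,250:410],None,fx=4,fy=4,interpolation=cv2.INTER_CUBIC))
q=cv2.resize(im[170:310,250:410],None,fx=4,fy=4,interpolation=cv2.INTER_CUBIC)
for p,c in((u,(255,0,255)),(g,(0,255,0))): cv2.circle(q,tuple(int(t) for t in (p-[250,170]+.5)*4),3,c,-1)
cv2.imwrite('pics/s4.png',q)
im=eyes.get_image('wrist');cv2.imwrite('pics/w5.png',im)
```

```text
[ 0.66280644 -0.15022967  0.27270749] [314.6393151  232.20956567] [314.71408346 226.86283349]
```

View pics/s4.png

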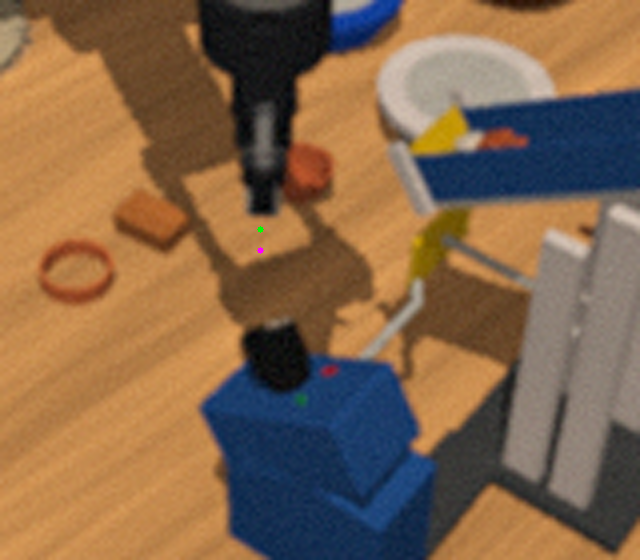

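View pics/w5.png

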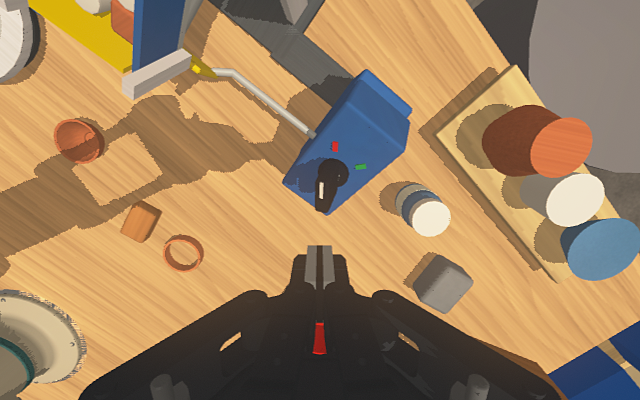

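```bash
python3 go.py .672 -.1475 .141
```

```text
[ 0.6616 -0.1499  0.2701] yaw 0.8021 tilt [-2.2e-03  8.0e-04 -1.0e+00] q6 0.443 t 6.1 w -0.00016447138602750764 F [ 0.3 -0.1 -0.3]
tool shift [0.009  0.0061 0.1291]
```

Emit:
{"op": "servo_tool", "data": {
  "increments": [
    {"slide": [0.0045,0.003,0],"spin": 0},
    {"slide": [0.0045,0.003,0],"spin": 0},
    {"slide": [0,0,0.02],"spin": 0},
    {"slide": [0,0,0.03],"spin": 0},
    {"slide": [0,0,0.03],"spin": 0},
    {"slide": [0,0,0.02],"spin": 0},
    {"slide": [0,0,0.015],"spin": 0},
    {"slide": [0,0,0.007],"spin": 0}
  ],
  "hand": 0.6
}}

```text
clock: 6.9
position: [0.672, -0.1473, 0.1466]
ee_rot: [-0.002, 0.921, 0.39, -0.002]
contact_force: [0.3, -0.5, 0.0]
width: 0.0511
```

Emit:
{"op": "servo_tool", "data": {
  "increments": [
    {"slide": [0,0,0.006],"spin": 0},
    {"slide": [0,0,0],"spin": 0}
  ]
}}

```text
clock: 7.1
position: [0.6729, -0.1477, 0.1428]
ee_rot: [-0.0, 0.921, 0.39, -0.0]
contact_force: [-0.3, -1.0, 0.2]
width: 0.0508
```

```bash
python3 go.py .672 -.1475 .141;python3 - <<'E'
from h import *
im=eyes.get_image('wrist');cv2.imwrite('pics/w6.png',cv2.resize(im[80:300,210:430],(600,600),interpolation=cv2.INTER_CUBIC))
E
```

```text
[ 0.6729 -0.1477  0.1428] yaw 0.8022 tilt [-9.e-04  4.e-04 -1.e+00] q6 0.452 t 7.1 w 0.05084143358775388 F [-0.3 -1.   0.2]
tool shift [-0.0005 -0.0008  0.0018]
```

View pics/w6.png

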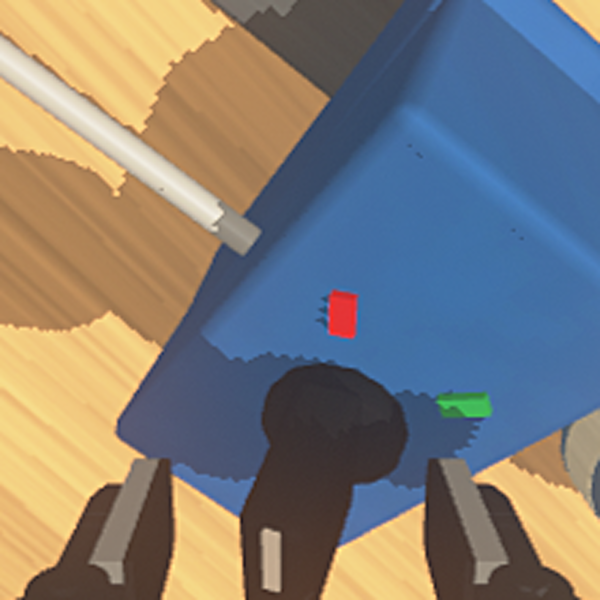

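Emit:
{"op": "servo_tool", "data": {
  "increments": [
    {"slide": [0,0,0],"spin": 0},
    {"slide": [0,0,0],"spin": 0},
    {"slide": [0,0,0],"spin": 0},
    {"slide": [0,0,0],"spin": 0},
    {"slide": [0,0,0],"spin": 0}
  ],
  "hand": 0,
  "newtons": 35
}}

```text
clock: 7.65
position: [0.673, -0.1477, 0.1448]
ee_rot: [0.0, 0.921, 0.39, 0.001]
contact_force: [-2.7, 1.9, 5.0]
width: 0.0194
```

Emit:
{"op": "servo_tool", "data": {
  "increments": [
    {"slide": [-0.0024,-0.0019,-0.0052],"spin": 0},
    {"slide": [-0.0024,-0.0019,-0.0052],"spin": 0},
    {"slide": [-0.002,-0.0016,-0.0044],"spin": 0},
    {"slide": [0,0,0],"spin": 0},
    {"slide": [0,0,0],"spin": 0}
  ]
}}

```text
clock: 8.15
position: [0.6653, -0.1493, 0.1583]
ee_rot: [0.001, 0.921, 0.39, 0.001]
contact_force: [4.1, 0.7, -3.7]
width: 0.0184
```

```bash
python3 go.py .672 -.1475 .141;python3 - <<'E'
from h import *
im=eyes.get_image('wrist');cv2.imwrite('pics/w7.png',cv2.resize(im[80:300,210:430],(600,600),interpolation=cv2.INTER_CUBIC))
E
```

```text
[ 0.6653 -0.1493  0.1583] yaw 0.8017 tilt [ 2.4e-03 -5.0e-04 -1.0e+00] q6 0.446 t 8.15 w 0.018380205227838405 F [ 4.1  0.7 -3.7]
tool shift [0.0059 0.0035 0.0173]
```

View pics/w7.png

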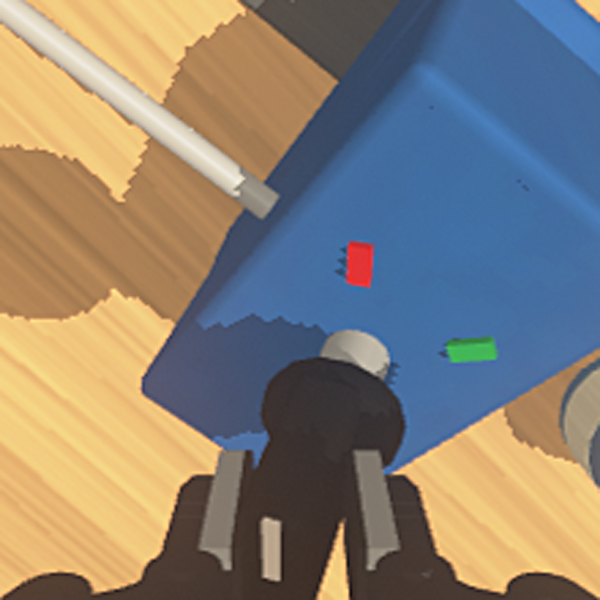

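Emit:
{"op": "servo_tool", "data": {
  "increments": [
    {"slide": [0,0,0],"spin": 5.5},
    {"slide": [0,0,0],"spin": 5.5},
    {"slide": [0,0,0],"spin": 5.5},
    {"slide": [0,0,0],"spin": 5.5},
    {"slide": [0,0,0],"spin": 5.5},
    {"slide": [0,0,0],"spin": 5.5},
    {"slide": [0,0,0],"spin": 5.5}
  ]
}}

```text
clock: 8.9
position: [0.6639, -0.1485, 0.159]
ee_rot: [-0.001, 0.998, 0.063, -0.0]
contact_force: [1.4, 3.7, 1.1]
width: 0.0133
```

Emit:
{"op": "servo_tool", "data": {
  "increments": [
    {"slide": [0,0,0],"spin": 5.5},
    {"slide": [0,0,0],"spin": 5.5},
    {"slide": [0,0,0],"spin": 5.5},
    {"slide": [0,0,0],"spin": 5.5},
    {"slide": [0,0,0],"spin": 5.5},
    {"slide": [0,0,0],"spin": 5.5},
    {"slide": [0,0,0],"spin": 5.0},
    {"slide": [0,0,0],"spin": 0}
  ]
}}

```text
clock: 9.7
position: [0.6638, -0.1456, 0.159]
ee_rot: [-0.003, 0.965, -0.262, -0.001]
contact_force: [1.1, 5.7, 2.2]
width: 0.013
```

```bash
python3 go.py .6653 -.1493 .1583;python3 - <<'E'
from h import *
im=eyes.get_image('wrist');cv2.imwrite('pics/w8.png',cv2.resize(im[80:300,210:430],(600,600),interpolation=cv2.INTER_CUBIC))
E
```

```text
[ 0.6638 -0.1456  0.159 ] yaw -0.5303 tilt [-6.0e-04  6.6e-03 -1.0e+00] q6 1.778 t 9.7 w 0.013047531445727782 F [1.1 5.7 2.2]
tool shift [0.0032 0.0025 0.0007]
```

View pics/w8.png

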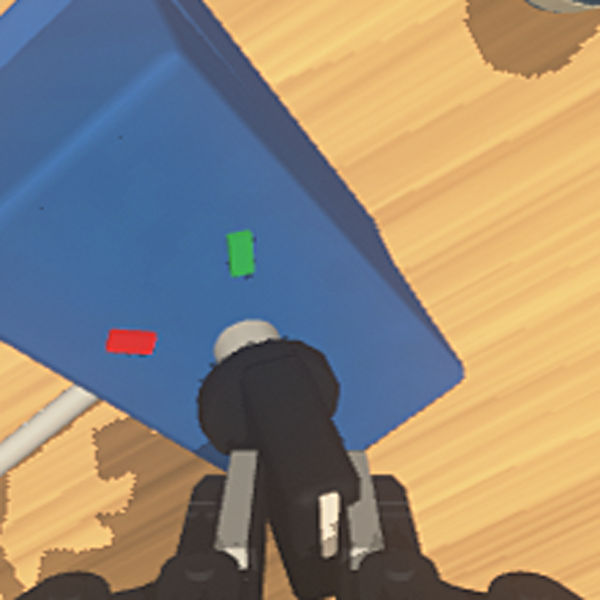

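Emit:
{"op": "servo_tool", "data": {
  "increments": [
    {"slide": [0,0,0],"spin": 4},
    {"slide": [0,0,0],"spin": 0}
  ]
}}

```text
clock: 9.95
position: [0.6639, -0.145, 0.1588]
ee_rot: [-0.003, 0.956, -0.295, -0.001]
contact_force: [1.2, 6.5, 1.8]
width: 0.0134
```

```bash
python3 go.py; python3 -c "
import numpy as np;from h import *
s=manip.get_state();a=np.load('disp.npy')[2];d=-np.array([-.5*np.cos(a),-.5*np.sin(a),.866]);print('push 5mm tool',Tst(s).T@d*.005,s['moment'])"
```

```text
[ 0.6639 -0.145   0.1588] yaw -0.5981 tilt [-5.0e-04  7.2e-03 -1.0e+00] q6 1.846 t 9.95 w 0.013436424863836727 F [1.2 6.5 1.8]
push 5mm tool [ 0.00187666 -0.00164861  0.00433118] [ 3.23726826 -0.81226907  1.61659872]
```

Emit:
{"op": "servo_tool", "data": {
  "increments": [
    {"slide": [0.0019,-0.0016,0.0043],"spin": 0},
    {"slide": [0.0019,-0.0016,0.0043],"spin": 0},
    {"slide": [0.0019,-0.0016,0.0043],"spin": 0},
    {"slide": [0.0011,-0.001,0.0026],"spin": 0},
    {"slide": [0,0,0],"spin": 0}
  ]
}}

```text
clock: 10.45
position: [0.6702, -0.1441, 0.1477]
ee_rot: [-0.002, 0.956, -0.294, -0.002]
contact_force: [-8.9, 7.9, 21.3]
width: 0.0137
```

```bash
python3 go.py;python3 - <<'E'
from h import *
im=eyes.get_image('wrist');cv2.imwrite('pics/w9.png',cv2.resize(im[80:300,210:430],(600,600),interpolation=cv2.INTER_CUBIC))
E
```

```text
[ 0.6702 -0.1441  0.1477] yaw -0.5969 tilt [-0.0033  0.006  -1.    ] q6 1.851 t 10.45 w 0.013732011532619557 F [-8.9  7.9 21.3]
```

View pics/w9.png

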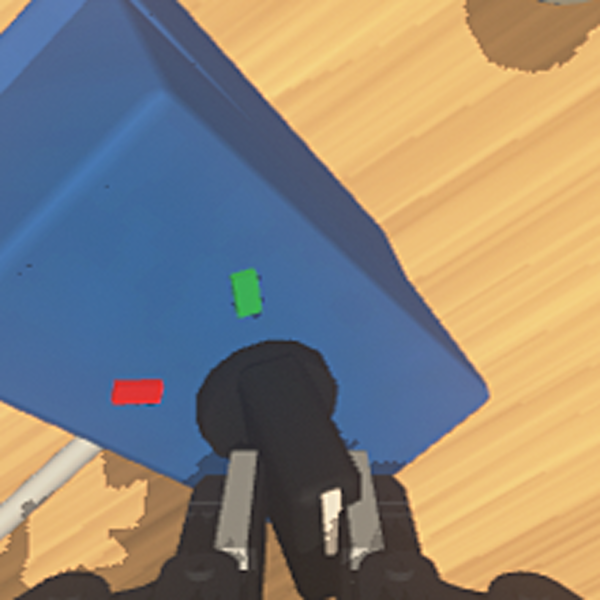

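Emit:
{"op": "servo_tool", "data": {
  "increments": [
    {"slide": [0.0006,-0.0005,0.0013],"spin": -2},
    {"slide": [0,0,0],"spin": -1},
    {"slide": [0,0,0],"spin": 0}
  ]
}}

```text
clock: 10.8
position: [0.6703, -0.1446, 0.1476]
ee_rot: [-0.002, 0.963, -0.269, -0.002]
contact_force: [-11.1, 6.8, 25.6]
width: 0.0134
```

Emit:
{"op": "servo_tool", "data": {
  "increments": [
    {"slide": [0,0,0],"spin": 0},
    {"slide": [0,0,0],"spin": 0},
    {"slide": [0,0,0],"spin": 0}
  ],
  "hand": 0.5
}}

```text
clock: 11.1
position: [0.673, -0.149, 0.141]
ee_rot: [0.001, 0.962, -0.272, -0.001]
contact_force: [0.1, 0.3, -0.9]
width: 0.0423
```

Emit:
{"op": "servo_tool", "data": {
  "increments": [
    {"slide": [0,0,-0.02],"spin": 0},
    {"slide": [0,0,-0.03],"spin": 0},
    {"slide": [0,0,-0.03],"spin": 0},
    {"slide": [0,0,0],"spin": 0}
  ]
}}

```text
clock: 11.5
position: [0.676, -0.1496, 0.2256]
ee_rot: [0.001, 0.962, -0.272, 0.004]
contact_force: [-0.4, 0.4, 0.4]
width: 0.0426
```

```bash
python3 go.py;python3 - <<'E'
from h import *
s=manip.get_state();W=cam('wrist',s);S=cam('scene')
im=eyes.get_image('wrist');x=np.load('disp.npy')
q=cv2.resize(im[100:280,220:420],(800,720)[:2],interpolation=cv2.INTER_CUBIC)[:600].copy()
def dr(q,cm,a,b,k):
  for off,col in((0,(255,0,255)),(5,(0,255,0))):
    for t in (-.6,):
      bd=np.cos(t)*EX+np.sin(t)*EY;bn=-np.sin(t)*EX+np.cos(t)*EY
      for u in(-19,0,19):
        for v in(-7,7): cv2.circle(q,tuple(int(e) for e in (proj(cm,Dp(x,KG+(12+off)*AX+u*bd+v*bn))-[a,b]+.5)*k),3,col,-1)
dr(q,W,220,100,4);cv2.imwrite('pics/w10.png',q)
im=eyes.get_image('scene')
q=cv2.resize(im[220:300,280:380],(800,640),interpolation=cv2.INTER_CUBIC)[:600].copy();dr(q,S,280,220,8);cv2.imwrite('pics/s10.png',q)
E
```

```text
[ 0.676  -0.1496  0.2256] yaw -0.5505 tilt [ 0.0066 -0.0037 -1.    ] q6 1.804 t 11.5 w 0.04263991817899042 F [-0.4  0.4  0.4]
```

View pics/w10.png

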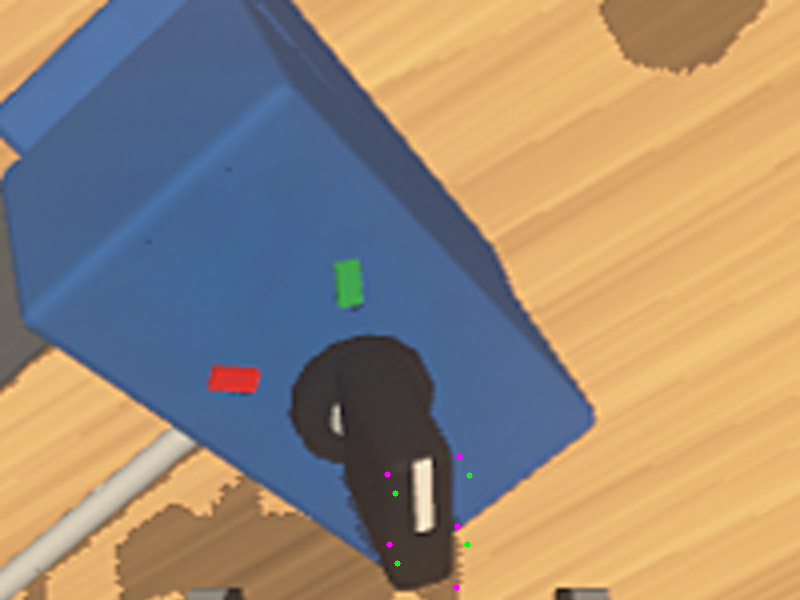

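View pics/s10.png

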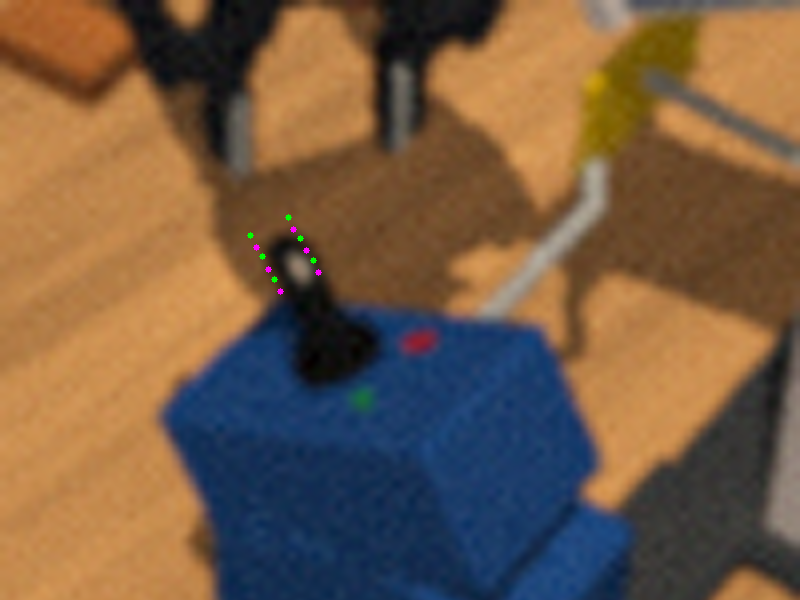

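Emit:
{"op": "servo_tool", "data": {
  "increments": [
    {"slide": [0,0,-0.02],"spin": -8.5},
    {"slide": [0,0,-0.02],"spin": -8.5},
    {"slide": [0,0,0],"spin": -8.5},
    {"slide": [0,0,0],"spin": -8.5},
    {"slide": [0,0,0],"spin": -8.5},
    {"slide": [0,0,0],"spin": -8.5},
    {"slide": [0,0,0],"spin": -8.5},
    {"slide": [0,0,0],"spin": -8.5}
  ],
  "hand": 0.75
}}

```text
clock: 12.4
position: [0.6729, -0.1481, 0.2587]
ee_rot: [-0.001, 0.949, 0.316, -0.002]
contact_force: [0.3, 0.9, -0.5]
width: 0.0642
```

Emit:
{"op": "servo_tool", "data": {
  "increments": [
    {"slide": [0,0,0],"spin": -8.5},
    {"slide": [0,0,0],"spin": -8.5},
    {"slide": [0,0,0],"spin": -8.5},
    {"slide": [0,0,0],"spin": -8.5},
    {"slide": [0,0,0],"spin": -8.5},
    {"slide": [0,0,0],"spin": -8.5},
    {"slide": [0,0,0],"spin": -8.5},
    {"slide": [0,0,0],"spin": -8.5}
  ]
}}

```text
clock: 13.2
position: [0.6729, -0.1481, 0.2587]
ee_rot: [-0.002, 0.61, 0.792, -0.001]
contact_force: [0.8, -0.2, -0.2]
width: 0.0641
```

Emit:
{"op": "servo_tool", "data": {
  "increments": [
    {"slide": [0,0,0],"spin": -8.5},
    {"slide": [0,0,0],"spin": -8.5},
    {"slide": [0,0,0],"spin": -8.5},
    {"slide": [0,0,0],"spin": -8.5},
    {"slide": [0,0,0],"spin": -8.5},
    {"slide": [0,0,0],"spin": -8.5},
    {"slide": [0,0,0],"spin": -8.5},
    {"slide": [0,0,0],"spin": -8.5}
  ]
}}

```text
clock: 14.0
position: [0.6729, -0.1481, 0.2587]
ee_rot: [-0.002, 0.063, 0.998, 0.0]
contact_force: [-0.3, -0.6, -0.2]
width: 0.0641
```

```bash
python3 go.py .387 -.337 .18
```

```text
[ 0.6729 -0.1481  0.2587] yaw 3.016 tilt [-4.9e-03  8.0e-04 -1.0e+00] q6 -1.762 t 14.0 w 0.06411563468407125 F [-0.3 -0.6 -0.2]
tool shift [ 0.2596 -0.2232  0.0799]
```

Emit:
{"op": "servo_tool", "data": {
  "increments": [
    {"slide": [0.0325,-0.028,0.01],"spin": -1.7},
    {"slide": [0.0325,-0.028,0.01],"spin": 0},
    {"slide": [0.0325,-0.028,0.01],"spin": 0},
    {"slide": [0.0325,-0.028,0.01],"spin": 0},
    {"slide": [0.0325,-0.028,0.01],"spin": 0},
    {"slide": [0.0325,-0.028,0.01],"spin": 0},
    {"slide": [0.0325,-0.027,0.01],"spin": 0},
    {"slide": [0.0325,-0.022,0],"spin": 0}
  ]
}}

```text
clock: 14.8
position: [0.389, -0.3359, 0.1879]
ee_rot: [-0.003, 0.051, 0.999, 0.002]
contact_force: [0.1, -0.5, -0.0]
width: 0.0642
```

Emit:
{"op": "servo_tool", "data": {
  "increments": [
    {"slide": [0,0,0],"spin": 0},
    {"slide": [0,0,0],"spin": 0}
  ]
}}

```text
clock: 15.0
position: [0.3913, -0.3361, 0.19]
ee_rot: [-0.001, 0.052, 0.999, 0.001]
contact_force: [-0.5, -0.0, -0.6]
width: 0.0639
```

```bash
python3 go.py .387 -.337 .18;python3 - <<'E'
from h import *
im=eyes.get_image('wrist');cv2.imwrite('pics/w11.png',im)
E
```

```text
[ 0.3913 -0.3361  0.19  ] yaw 3.0375 tilt [-0.0017  0.0024 -1.    ] q6 -2.312 t 15.0 w 0.06389823508294476 F [-0.5 -0.  -0.6]
tool shift [ 0.0042 -0.0014  0.01  ]
```

View pics/w11.png

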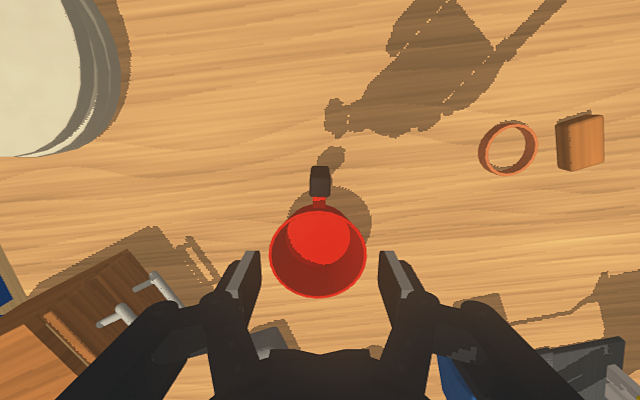

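Run:
```python
from h import *
s=manip.get_state();W=cam('wrist',s)
im=cv2.imread('pics/w11.png')
q=cv2.resize(im[150:310,250:390],None,fx=4.2,fy=4.2,interpolation=cv2.INTER_CUBIC)[:600];cv2.imwrite('pics/w11b.png',q)
hsv=cv2.cvtColor(im,cv2.COLOR_BGR2HSV)
m=(((hsv[...,0]<8)|(hsv[...,0]>172))&(hsv[...,1]>150)).astype('uint8');m[:205]=0;m[310:]=0;m[:,:250]=0;m[:,390:]=0
cn=max(cv2.findContours(m,0,1)[0],key=cv2.contourArea).reshape(-1,2)
h=cv2.convexHull(cn).reshape(-1,2);P=np.array([onz(W,p,.06) for p in h if p[1]>230])
A=np.c_[2*P[:,:2],np.ones(len(P))];x=np.linalg.lstsq(A,(P[:,:2]**2).sum(1),rcond=None)[0];print('tub',x[:2],np.sqrt(x[2]+x[0]**2+x[1]**2))
print(proj(W,[.387,-.337,.085]))
k=(im.max(2)<70).astype('uint8');k[:155]=0;k[205:]=0;k[:,:295]=0;k[:,345:]=0
n,l,st,c=cv2.connectedComponentsWithStats(k);print(st[1:],c[1:])
for p in [(310,166),(329,166),(310,198),(330,198),(320,168)]: print(p,onz(W,p,.085)[:2],onz(W,p,.023)[:2])
```

```text
tub [ 0.48145564 -0.34756922] 0.05913880840198579
[317.67751142 186.17387673]
[[310 166  20  26  68]
 [329 182   1   9   9]
 [328 193   2   2   2]
 [310 194   1   1   1]
 [313 195   3   1   3]] [[318.08823529 172.86764706]
 [329.         186.        ]
 [328.5        193.5       ]
 [310.         194.        ]
 [314.         195.        ]]
(310, 166) [ 0.36553246 -0.34242329] [ 0.37757546 -0.34565531]
(329, 166) [ 0.36748947 -0.32360287] [ 0.37996574 -0.32266818]
(310, 198) [ 0.39875429 -0.3462165 ] [ 0.41815239 -0.35028832]
(330, 198) [ 0.40089349 -0.3256628 ] [ 0.42076519 -0.32518416]
(320, 168) [ 0.36857068 -0.33272466] [ 0.38128632 -0.33380947]
```

View pics/w11b.png

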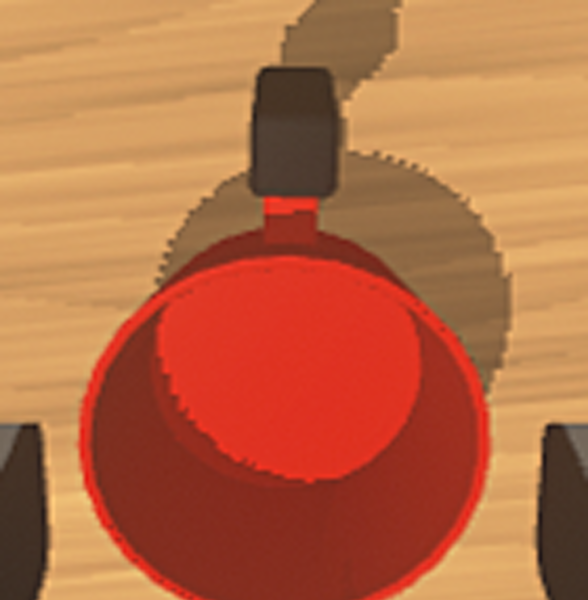

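Emit:
{"op": "servo_tool", "data": {
  "increments": [
    {"slide": [0.0028,0.001,0.01],"spin": 1},
    {"slide": [0,0,0.04],"spin": 0},
    {"slide": [0,0,0.04],"spin": 0},
    {"slide": [0,0,0.03],"spin": 0},
    {"slide": [0,0,0.02],"spin": 0},
    {"slide": [0,0,0.01],"spin": 0},
    {"slide": [0,0,0],"spin": 0}
  ]
}}

```text
clock: 15.75
position: [0.3895, -0.3334, 0.0398]
ee_rot: [-0.001, 0.059, 0.998, 0.001]
contact_force: [0.5, -0.0, -0.2]
width: 0.0642
```

```bash
python3 go.py .3885 -.335 .01;python3 - <<'E'
from h import *
im=eyes.get_image('wrist');cv2.imwrite('pics/w12.png',im)
E
```

```text
[ 0.3895 -0.3334  0.0398] yaw 3.0234 tilt [-0.0024  0.0029 -1.    ] q6 -2.296 t 15.75 w 0.06420116443865954 F [ 0.5 -0.  -0.2]
tool shift [ 0.0008 -0.0018  0.0298]
```

View pics/w12.png

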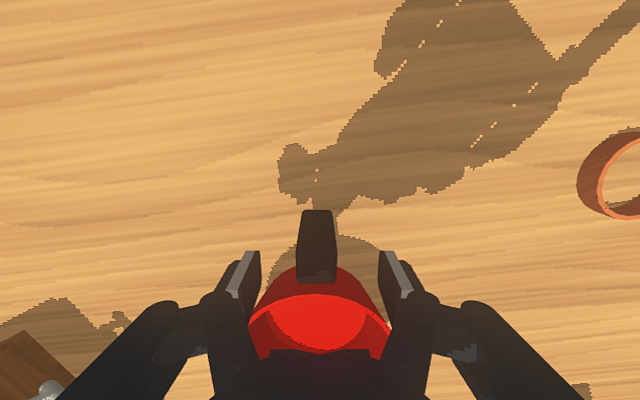

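Emit:
{"op": "servo_tool", "data": {
  "increments": [
    {"slide": [0.0005,-0.0015,0.015],"spin": 0},
    {"slide": [0,0,0.01],"spin": 0},
    {"slide": [0,0,0.005],"spin": 0},
    {"slide": [0,0,0],"spin": 0}
  ]
}}

```text
clock: 16.2
position: [0.3891, -0.3362, 0.0113]
ee_rot: [-0.0, 0.06, 0.998, 0.0]
contact_force: [-0.5, 0.4, -0.6]
width: 0.0638
```

Emit:
{"op": "servo_tool", "data": {
  "increments": [
    {"slide": [0,0,0],"spin": 0},
    {"slide": [0,0,0],"spin": 0},
    {"slide": [0,0,0],"spin": 0},
    {"slide": [0,0,0],"spin": 0},
    {"slide": [0,0,0],"spin": 0},
    {"slide": [0,0,0],"spin": 0}
  ],
  "hand": 0,
  "newtons": 100
}}

```text
clock: 16.8
position: [0.3893, -0.3367, 0.0121]
ee_rot: [0.0, 0.06, 0.998, -0.0]
contact_force: [-1.2, 0.8, 5.1]
width: 0.0208
```

```bash
python3 go.py .3885 -.335 .01;python3 - <<'E'
from h import *
im=eyes.get_image('wrist');cv2.imwrite('pics/w13.png',im)
E
```

```text
[ 0.3893 -0.3367  0.0121] yaw 3.0222 tilt [ 5.e-04 -5.e-04 -1.e+00] q6 -2.3 t 16.8 w 0.02080121092381514 F [-1.2  0.8  5.1]
tool shift [0.001  0.0015 0.0021]
```

View pics/w13.png

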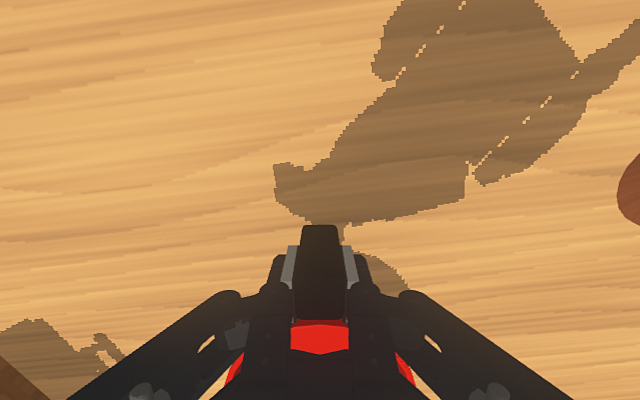

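Emit:
{"op": "servo_tool", "data": {
  "increments": [
    {"slide": [0,0,-0.01],"spin": 0},
    {"slide": [0,0,-0.02],"spin": 0},
    {"slide": [0,0,-0.025],"spin": 0},
    {"slide": [0,0,-0.025],"spin": 0},
    {"slide": [0,0,-0.02],"spin": 0},
    {"slide": [0,0,-0.01],"spin": 0},
    {"slide": [0,0,0],"spin": 0}
  ]
}}

```text
clock: 17.55
position: [0.3897, -0.3371, 0.1227]
ee_rot: [0.001, 0.06, 0.998, -0.001]
contact_force: [-0.3, -0.4, -2.7]
width: 0.0212
```

```bash
python3 go.py .445 .0135 .122;python3 - <<'E'
from h import *
im=eyes.get_image('scene');cv2.imwrite('pics/s14.png',im[100:380,100:500])
E
```

```text
[ 0.3897 -0.3371  0.1227] yaw 3.0221 tilt [ 0.0019 -0.002  -1.    ] q6 -2.3 t 17.55 w 0.021174330459292474 F [-0.3 -0.4 -2.7]
tool shift [-1.310e-02  3.547e-01  1.000e-04]
```

View pics/s14.png

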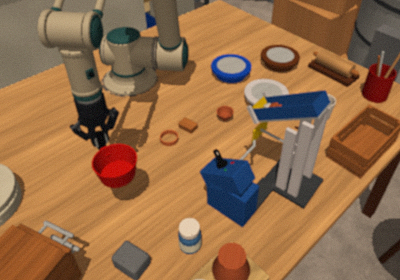

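Emit:
{"op": "servo_tool", "data": {
  "increments": [
    {"slide": [0,0,0],"spin": -4},
    {"slide": [0,0,0],"spin": -6},
    {"slide": [0,0.01,0],"spin": -4.6},
    {"slide": [-0.005,0.02,0],"spin": 0},
    {"slide": [-0.01,0.032,0],"spin": 0},
    {"slide": [-0.01,0.036,0],"spin": 0},
    {"slide": [-0.011,0.036,0],"spin": 0},
    {"slide": [-0.011,0.036,0],"spin": 0}
  ]
}}

```text
clock: 18.4
position: [0.4124, -0.1597, 0.1199]
ee_rot: [-0.001, -0.067, 0.998, 0.001]
contact_force: [1.2, 0.5, -1.6]
width: 0.0209
```

Emit:
{"op": "servo_tool", "data": {
  "increments": [
    {"slide": [-0.011,0.036,0],"spin": 0},
    {"slide": [-0.011,0.036,0],"spin": 0},
    {"slide": [-0.011,0.034,0],"spin": 0},
    {"slide": [-0.01,0.03,0],"spin": 0},
    {"slide": [-0.008,0.022,0],"spin": 0},
    {"slide": [-0.004,0.012,0],"spin": 0},
    {"slide": [0,0,0],"spin": 0}
  ]
}}

```text
clock: 19.1
position: [0.4444, 0.0154, 0.1205]
ee_rot: [-0.001, -0.069, 0.998, 0.0]
contact_force: [-0.4, -0.5, -1.5]
width: 0.0204
```

```bash
python3 go.py .445 .0135 .122;python3 - <<'E'
from h import *
im=eyes.get_image('wrist');cv2.imwrite('pics/w15.png',im)
im=eyes.get_image('scene');cv2.imwrite('pics/s15.png',cv2.resize(im[150:310,230:430],None,fx=3.5,fy=3.5))
E
```

```text
[0.4444 0.0154 0.1205] yaw -3.0038 tilt [-2.3e-03  4.0e-04 -1.0e+00] q6 -1.831 t 19.1 w 0.02041123311764873 F [-0.4 -0.5 -1.5]
tool shift [-0.0003 -0.0019 -0.0015]
```

View pics/w15.png

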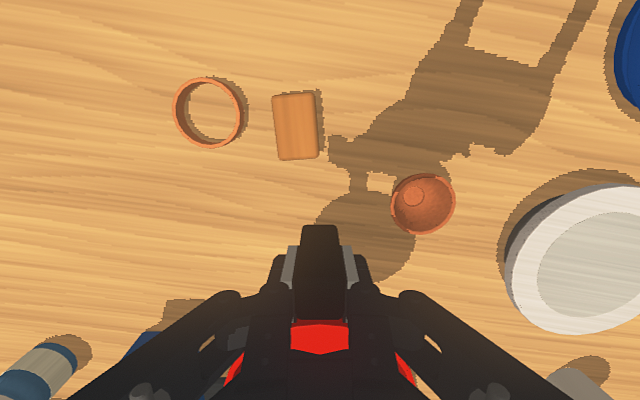

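View pics/s15.png

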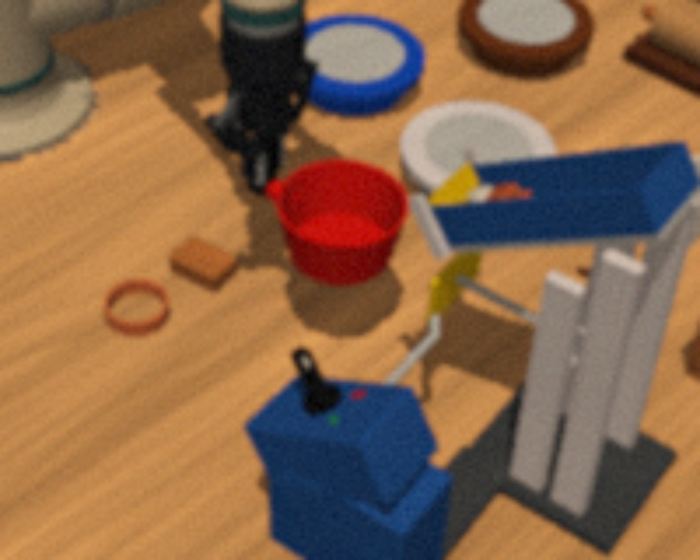

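Emit:
{"op": "servo_tool", "data": {
  "increments": [
    {"slide": [-0.01,-0.001,0.0],"spin": 0},
    {"slide": [-0.02,-0.001,0],"spin": 0},
    {"slide": [-0.015,0,0],"spin": 0},
    {"slide": [-0.008,0,0],"spin": 0},
    {"slide": [0,0,0],"spin": 0}
  ]
}}

```text
clock: 19.7
position: [0.4992, 0.019, 0.1213]
ee_rot: [0.0, -0.067, 0.998, -0.0]
contact_force: [-0.3, 0.5, -1.3]
width: 0.0209
```

Run:
```python
from h import *
s=manip.get_state();x=np.load('disp.npy')
a=x[2];d=s['position'][:2]-x[:2];print('D of TCP',np.cos(a)*d[0]+np.sin(a)*d[1],-np.sin(a)*d[0]+np.cos(a)*d[1],s['position'][2],s['contact_force'])
im=eyes.get_image('scene');cv2.imwrite('pics/s16.png',cv2.resize(im[170:270,290:410],None,fx=5,fy=5,interpolation=cv2.INTER_CUBIC))
im=eyes.get_image('top');cv2.imwrite('pics/t16.png',cv2.resize(im[70:220,280:400],None,fx=4,fy=4,interpolation=cv2.INTER_CUBIC))
```

```text
D of TCP -0.21956821248943742 -0.0017942076796233948 0.12127967777117911 [-0.3089269   0.47162894 -1.29793443]
```

View pics/s16.png

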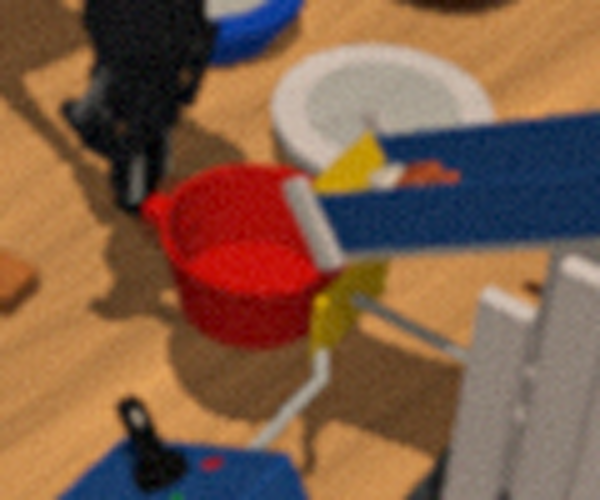

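View pics/t16.png

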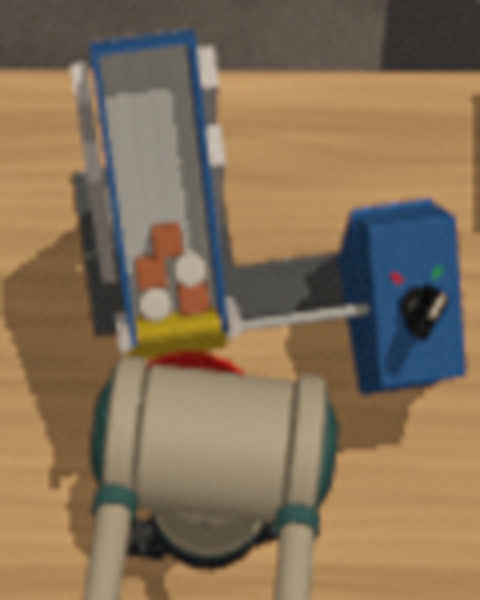

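Emit:
{"op": "servo_tool", "data": {
  "increments": [
    {"slide": [-0.008,0.001,0],"spin": 0},
    {"slide": [-0.01,0.001,0],"spin": 0},
    {"slide": [-0.01,0,0],"spin": 0},
    {"slide": [-0.01,0,0],"spin": 0},
    {"slide": [-0.006,0,0],"spin": 0},
    {"slide": [0,0,0],"spin": 0},
    {"slide": [0,0,0],"spin": 0}
  ]
}}

```text
clock: 20.5
position: [0.5399, 0.0277, 0.1204]
ee_rot: [-0.002, -0.068, 0.998, 0.0]
contact_force: [-5.2, -1.2, -4.5]
width: 0.0215
```

```bash
cat > dd.py <<'E'
from h import *
s=manip.get_state();x=np.load('disp.npy')
a=x[2];d=s['position'][:2]-x[:2];print('D of TCP',np.cos(a)*d[0]+np.sin(a)*d[1],-np.sin(a)*d[0]+np.cos(a)*d[1],s['position'][2],s['contact_force'],s['clock'])
im=eyes.get_image('scene');cv2.imwrite('pics/s17.png',cv2.resize(im[170:270,290:410],None,fx=5,fy=5,interpolation=cv2.INTER_CUBIC))
im=eyes.get_image('top');cv2.imwrite('pics/t17.png',cv2.resize(im[70:220,280:400],None,fx=4,fy=4,interpolation=cv2.INTER_CUBIC))
E
python3 dd.py
```

```text
D of TCP -0.17808994161252228 0.0013291963292549856 0.12035611284949116 [-5.21648994 -1.1804748  -4.54423851] 20.5
```

View pics/s17.png

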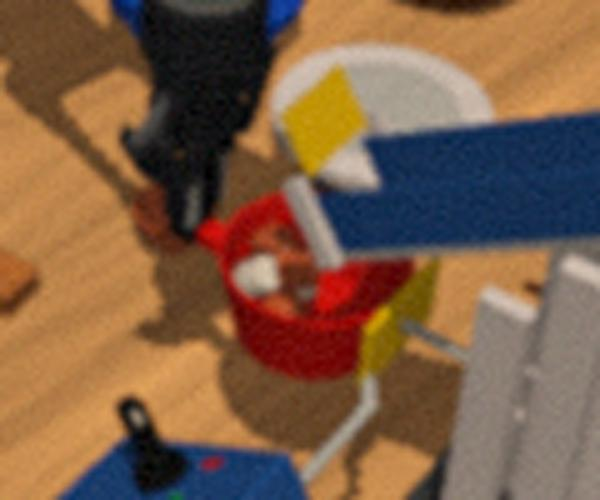

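View pics/t17.png

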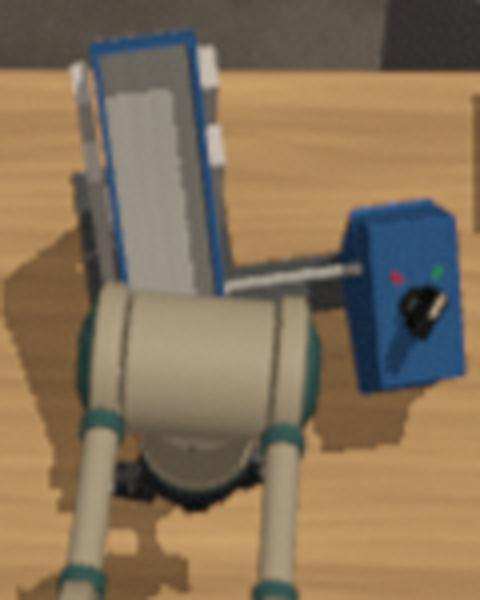

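Emit:
{"op": "servo_tool", "data": {
  "increments": [
    {"slide": [0,0,0],"spin": 0},
    {"slide": [0,0,0],"spin": 0},
    {"slide": [0,0,0],"spin": 0},
    {"slide": [0,0,0],"spin": 0},
    {"slide": [0,0,0],"spin": 0},
    {"slide": [0,0,0],"spin": 0},
    {"slide": [0,0,0],"spin": 0}
  ]
}}

```text
clock: 21.3
position: [0.5409, 0.0275, 0.1214]
ee_rot: [-0.0, -0.068, 0.998, 0.0]
contact_force: [-5.0, -0.1, -4.5]
width: 0.0208
```

```bash
python3 dd.py
```

```text
D of TCP -0.17711899717117868 0.0009737135278825026 0.12141894466337827 [-4.97861296 -0.07800082 -4.54949266] 21.3
```

View pics/s17.png

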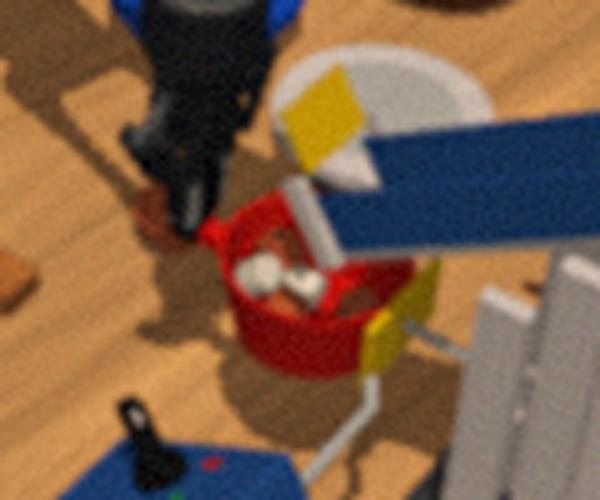

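Run:
```python
from h import *
im=eyes.get_image('scene');q=im[195:250,325:390];cv2.imwrite('pics/s18.png',cv2.convertScaleAbs(cv2.resize(q,None,fx=10,fy=10,interpolation=cv2.INTER_CUBIC),alpha=1.5))
im=eyes.get_image('wrist');cv2.imwrite('pics/w18.png',im)
```

```text
(no output)
```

View pics/s18.png

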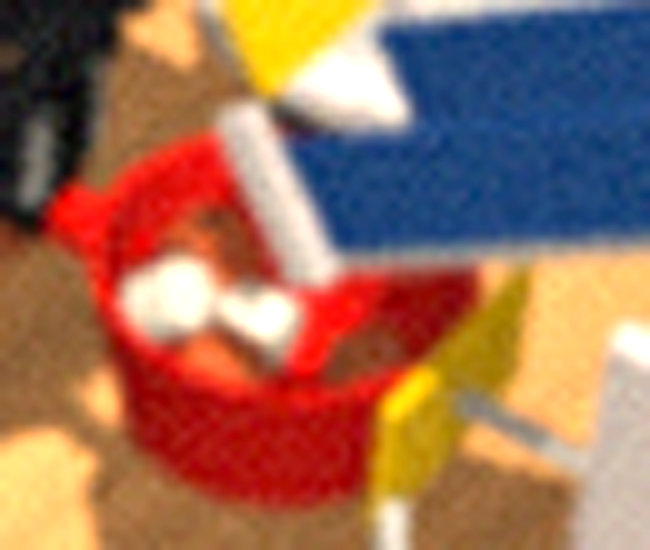

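View pics/w18.png

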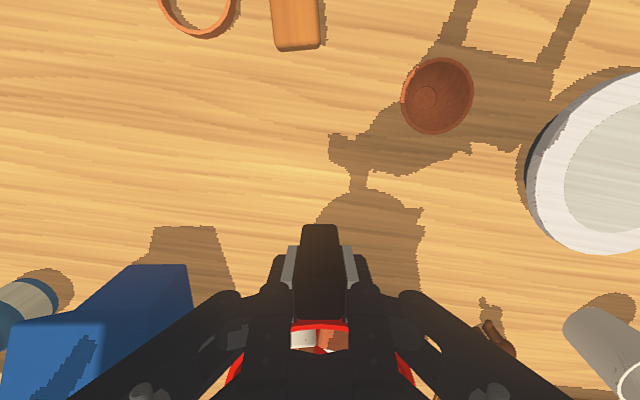

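Emit:
{"op": "servo_tool", "data": {
  "increments": [
    {"slide": [0,0,0],"spin": 0},
    {"slide": [0,0,0],"spin": 0},
    {"slide": [0,0,0],"spin": 0},
    {"slide": [0.008,0,0],"spin": 0},
    {"slide": [0.012,0,0],"spin": 0},
    {"slide": [0.012,0,0],"spin": 0},
    {"slide": [0.012,0,0],"spin": 0},
    {"slide": [0.012,0,0],"spin": 0}
  ]
}}

```text
clock: 22.3
position: [0.4862, 0.0197, 0.1224]
ee_rot: [0.002, -0.067, 0.998, -0.0]
contact_force: [-0.4, -0.4, -3.1]
width: 0.0209
```

Emit:
{"op": "servo_tool", "data": {
  "increments": [
    {"slide": [0.012,0,0],"spin": 0},
    {"slide": [0.015,0,0],"spin": 0},
    {"slide": [0.012,0,0],"spin": 0},
    {"slide": [0.008,0,0],"spin": 0},
    {"slide": [0,0,0],"spin": 0}
  ]
}}

```text
clock: 22.8
position: [0.4378, 0.0135, 0.1215]
ee_rot: [-0.0, -0.067, 0.998, 0.0]
contact_force: [0.6, 0.4, -2.2]
width: 0.0211
```

```bash
python3 dd.py; python3 go.py
python3 - <<'E'
from h import *
im=eyes.get_image('scene');q=im[175:275,295:425];cv2.imwrite('pics/s19.png',cv2.resize(q,None,fx=6,fy=6,interpolation=cv2.INTER_CUBIC))
E
```

```text
D of TCP -0.28117211030574835 0.000993143542630276 0.12153850378420047 [ 0.57019302  0.3671015  -2.21454157] 22.8
[0.4398 0.0134 0.1218] yaw -3.0064 tilt [ 0.0016  0.     -1.    ] q6 -1.834 t 22.9 w 0.02064492729453125 F [-0.6 -0.3 -2. ]
```

View pics/s19.png

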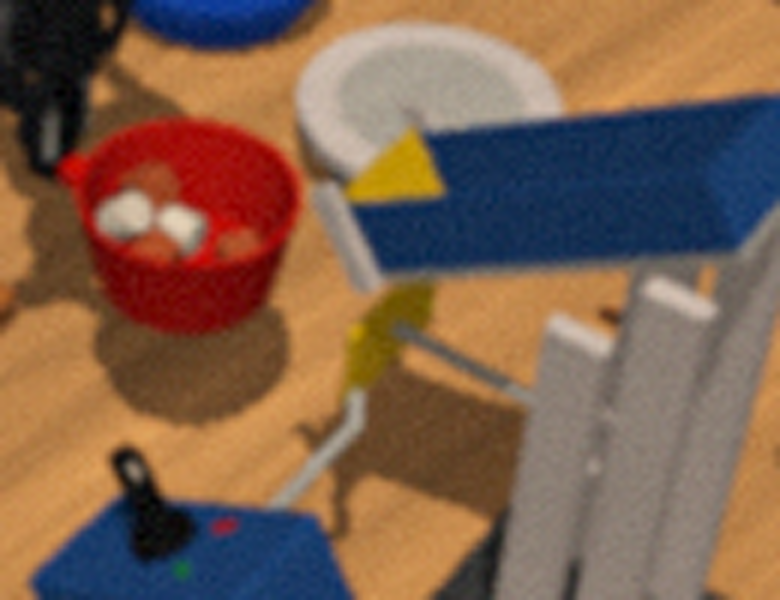

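View pics/t17.png

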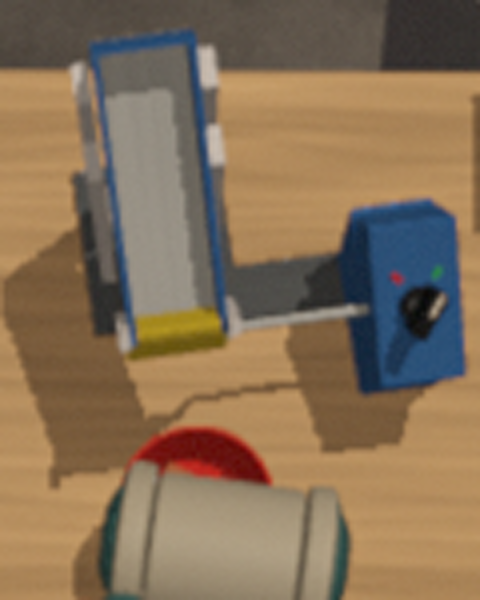

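Run:
```python
from h import *
C=cam('top');o=-C[1].T@C[2];print('cam',o, 'dia',50.4*(o[2]-.046)/411.8)
im=cv2.imread('pics/top0.png');cv2.imwrite('pics/t20.png',cv2.resize(im[180:260,205:285],(560,560),interpolation=cv2.INTER_CUBIC))
```

```text
cam [0.30815887 0.03428609 1.39583069] dia 0.1652051157012784
```

View pics/t20.png

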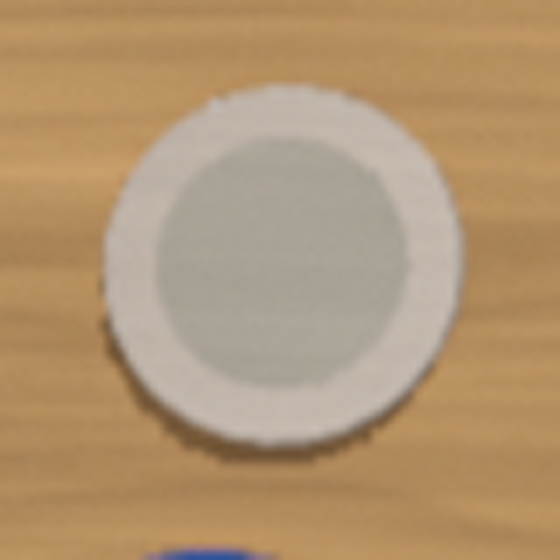

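Emit:
{"op": "servo_tool", "data": {
  "increments": [
    {"slide": [0.001,0.012,0],"spin": 0},
    {"slide": [0.002,0.025,0],"spin": 0},
    {"slide": [0.0027,0.035,0],"spin": 0},
    {"slide": [0.003,0.038,0],"spin": 0},
    {"slide": [0.003,0.038,0],"spin": 0},
    {"slide": [0.003,0.038,0],"spin": 0},
    {"slide": [0.0027,0.035,0],"spin": 0},
    {"slide": [0.002,0.03,0],"spin": 0}
  ]
}}

```text
clock: 23.75
position: [0.3851, 0.2624, 0.1214]
ee_rot: [-0.0, -0.068, 0.998, 0.001]
contact_force: [1.3, 0.3, -3.3]
width: 0.021
```

Emit:
{"op": "servo_tool", "data": {
  "increments": [
    {"slide": [0.0014,0.018,0],"spin": 0},
    {"slide": [0.001,0.012,0],"spin": 0},
    {"slide": [0,0,0],"spin": 0},
    {"slide": [0,0,0],"spin": 0}
  ]
}}

```text
clock: 24.15
position: [0.3795, 0.2887, 0.1213]
ee_rot: [-0.0, -0.068, 0.998, -0.0]
contact_force: [0.4, -0.0, -2.6]
width: 0.0205
```

```bash
python3 go.py .381 .289 .06
python3 - <<'E'
from h import *
s=manip.get_state();t=-Tst(s)[:,0];print('tub ctr est',s['position'][:2]+.094*t[:2])
im=eyes.get_image('scene');cv2.imwrite('pics/s21.png',cv2.resize(im[100:260,250:450],None,fx=3.7,fy=3.7,interpolation=cv2.INTER_CUBIC))
E
```

```text
[0.3795 0.2887 0.1213] yaw -3.0056 tilt [-4.e-04 -8.e-04 -1.e+00] q6 -1.202 t 24.15 w 0.020510340511740235 F [ 0.4 -0.  -2.6]
tool shift [-0.0016  0.0001  0.0613]
tub ctr est [0.47260766 0.30143787]
```

View pics/s21.png

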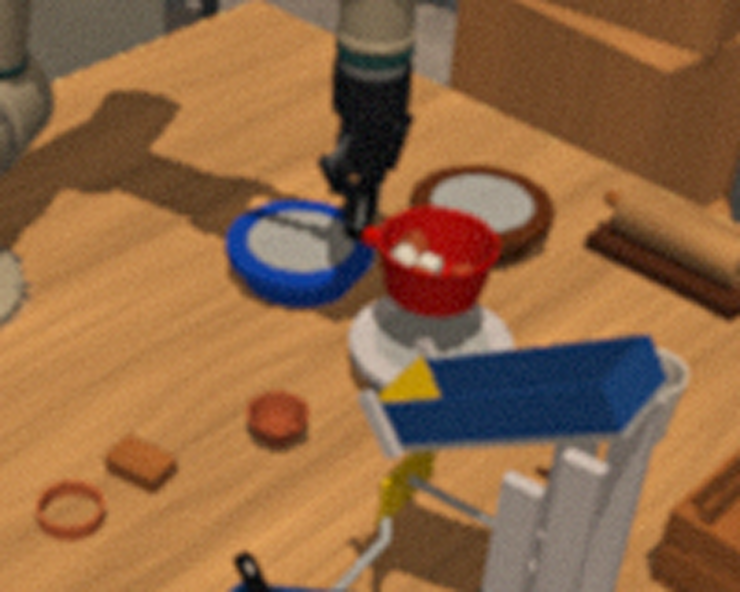

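Emit:
{"op": "servo_tool", "data": {
  "increments": [
    {"slide": [-0.001,0,0.015],"spin": 0},
    {"slide": [0,0,0.02],"spin": 0},
    {"slide": [0,0,0.013],"spin": 0},
    {"slide": [0,0,0.006],"spin": 0},
    {"slide": [0,0,0.003],"spin": 0},
    {"slide": [0,0,0.002],"spin": 0},
    {"slide": [0,0,0],"spin": 0}
  ]
}}

```text
clock: 24.9
position: [0.3811, 0.2891, 0.0629]
ee_rot: [0.0, -0.067, 0.998, 0.0]
contact_force: [-0.0, -0.2, -2.8]
width: 0.0212
```

Emit:
{"op": "servo_tool", "data": {
  "increments": [
    {"slide": [0,0,0.002],"spin": 0},
    {"slide": [0,0,0],"spin": 0}
  ]
}}

```text
clock: 25.1
position: [0.3808, 0.2892, 0.0607]
ee_rot: [0.0, -0.068, 0.998, 0.0]
contact_force: [-0.2, 1.1, -4.7]
width: 0.0205
```

Emit:
{"op": "servo_tool", "data": {
  "increments": [
    {"slide": [0,0,0.0015],"spin": 0},
    {"slide": [0,0,0],"spin": 0}
  ]
}}

```text
clock: 25.3
position: [0.3805, 0.2891, 0.059]
ee_rot: [0.0, -0.068, 0.998, 0.0]
contact_force: [-0.2, 0.4, -2.6]
width: 0.0209
```

Emit:
{"op": "servo_tool", "data": {
  "increments": [
    {"slide": [0,0,0.0015],"spin": 0},
    {"slide": [0,0,0],"spin": 0}
  ]
}}

```text
clock: 25.5
position: [0.3807, 0.2893, 0.0581]
ee_rot: [0.0, -0.068, 0.998, 0.0]
contact_force: [-2.2, -0.2, 3.5]
width: 0.0209
```

Contact with the wheel (+3.5 N). Release.

Emit:
{"op": "servo_tool", "data": {
  "increments": [
    {"slide": [0,0,0],"spin": 0},
    {"slide": [0,0,0],"spin": 0},
    {"slide": [0,0,0],"spin": 0},
    {"slide": [0,0,0],"spin": 0}
  ],
  "hand": 0.7
}}

```text
clock: 25.9
position: [0.3808, 0.2892, 0.0575]
ee_rot: [0.0, -0.068, 0.998, 0.0]
contact_force: [0.7, -0.3, 0.2]
width: 0.0597
```

Emit:
{"op": "servo_tool", "data": {
  "increments": [
    {"slide": [0,0,-0.02],"spin": 0},
    {"slide": [0,0,-0.03],"spin": 0},
    {"slide": [0,0,-0.04],"spin": 0},
    {"slide": [0,0,-0.04],"spin": 0},
    {"slide": [0.04,0,-0.02],"spin": 0},
    {"slide": [0.04,0,0],"spin": 0},
    {"slide": [0.02,0,0],"spin": 0},
    {"slide": [0,0,0],"spin": 0}
  ]
}}

```text
clock: 26.7
position: [0.279, 0.2749, 0.2074]
ee_rot: [-0.0, -0.069, 0.998, -0.0]
contact_force: [0.5, 0.2, 0.9]
width: 0.06
```

```bash
python3 go.py
python3 - <<'E'
from h import *
S=cam('scene')
im=eyes.get_image('scene');cv2.imwrite('pics/s22.png',cv2.resize(im[100:300,250:450],None,fx=3,fy=3,interpolation=cv2.INTER_CUBIC))
s=manip.get_state();W=cam('wrist',s)
im=eyes.get_image('wrist');cv2.imwrite('pics/w22.png',im)
im=eyes.get_image('top');cv2.imwrite('pics/t22.png',im)
E
```

```text
[0.279  0.2749 0.2074] yaw -3.0044 tilt [-6.e-04 -2.e-04 -1.e+00] q6 -1.108 t 26.7 w 0.059958846914792314 F [0.5 0.2 0.9]
```

View pics/s22.png

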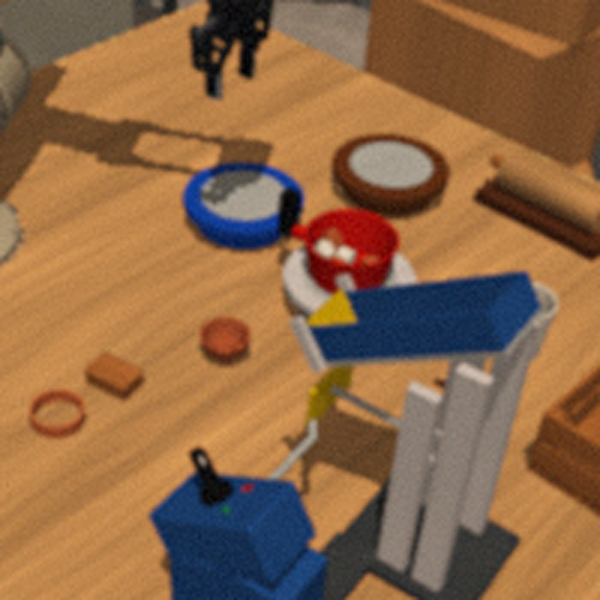

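View pics/w22.png

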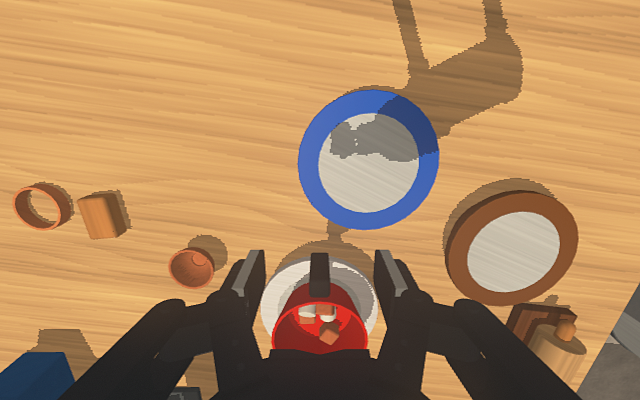

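View pics/t22.png

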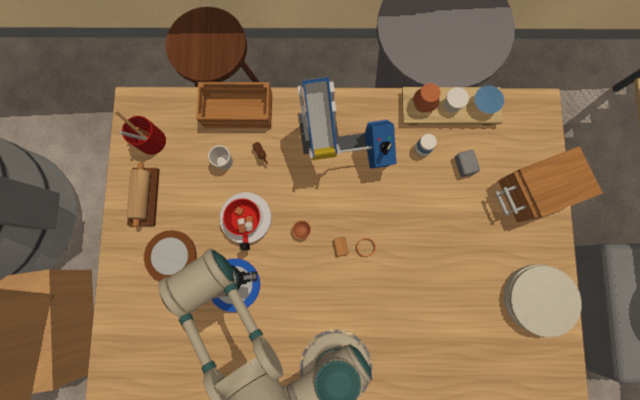

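Run:
```python
from h import *
C=cam('top');im=cv2.imread('pics/t22.png');hsv=cv2.cvtColor(im,cv2.COLOR_BGR2HSV)
m=(((hsv[...,0]<8)|(hsv[...,0]>172))&(hsv[...,1]>170)).astype('uint8');m[:190]=0;m[250:]=0;m[:,:215]=0;m[:,275:]=0
cn=max(cv2.findContours(m,0,1)[0],key=cv2.contourArea).reshape(-1,2);cn=cn[cn[:,1]<232]
e=cv2.fitEllipse(cn);print(e,onz(C,e[0],.106))
cv2.imwrite('pics/t23.png',cv2.resize(im[185:260,205:285],None,fx=7,fy=7,interpolation=cv2.INTER_CUBIC))
cv2.imwrite('pics/t24.png',cv2.resize(im[110:180,340:420],None,fx=7,fy=7,interpolation=cv2.INTER_CUBIC))
```

```text
((241.2635040283203, 216.8149871826172), (34.63325881958008, 36.092445373535156), 39.5920524597168) [0.4690414  0.30148674 0.106     ]
```

View pics/t23.png

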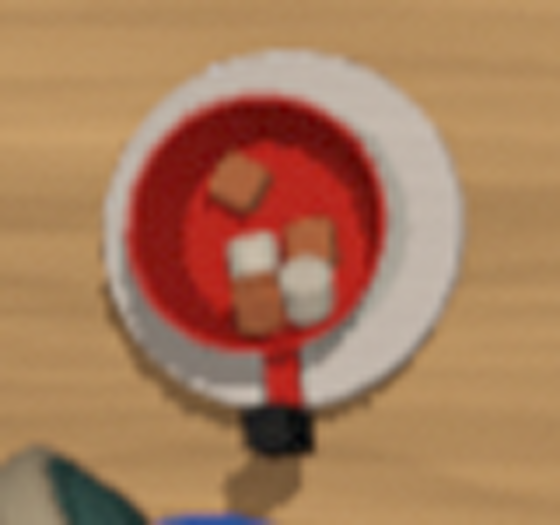

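View pics/t24.png

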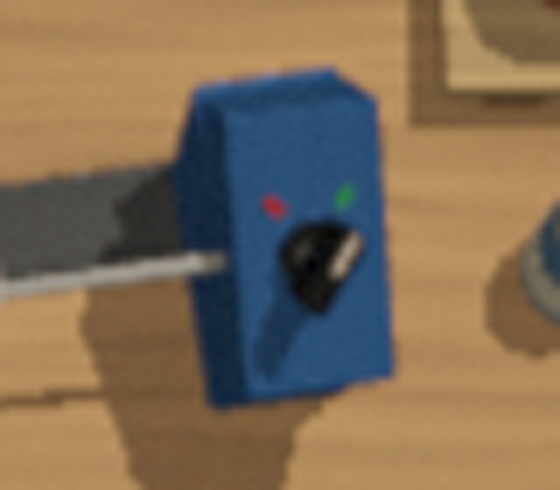

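```bash
python3 -c "
from rig import manip
print(manip.sign_off())"
```

```text
the job is handed in; nothing more can be done
None
```

I handed the job in at about 27 s. The knob is free and pushed home, and the tub stands on the aluminium wheel with all five props in it.

**What I did:**
- **Knob:** I pulled it out, turned it clockwise to the green mark and pushed it home. The push met about 25 N, and in the camera check the knob sat where the home position should be.
- **Dispensing:** I gripped the tub by its handle and pushed the paddle fully back with the rim, holding it there about 1.5 s. The lock had let go, because the paddle travelled far past the roughly 9 mm it gives when locked.
- **Placing:** I set the tub down on the wheel, let go and moved the arm clear.

**Last checks:**
- **Props:** the tub holds three terracotta and two white props, and the chute is empty.
- **Tub:** it looked upright, and its centre measured about 5 mm from the wheel's centre.
- **Paddle and knob:** the paddle was back at rest, and the knob's line pointed to green.
- **Other things:** they appeared to be where they started; I judged this by eye and did not measure it.

**What failed or disagreed:** my first grasp of the knob closed on air. In the scene and wrist pictures, the fingertips ended about 35 mm above the reported TCP. I commanded lower heights from then on, and every later grasp held.

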